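# Scan the spice tins on the indexing turntable

### The job

Stand every spice tin on the shelf in the turntable pocket of its own lid colour, with its label facing outwards. Turn the table from stop to stop and, in the order red, green, blue, white (leaving out colours that are not there), bring each tin to the orange pointer and hold the scanner still and square to its label for two seconds, its nose about 8 cm away. Do not poke the tins with the scanner or shift anything else; finish with the tins upright in their pockets and the scanner lying back in its grey rest.

Things in the scene. Friction and masses are not known exactly. Their poses are not given: they have to be found in the camera images.
- turntable: turntable fixed to the shelf; origin at the centre of its underside on the turning axis, z up. Its -x axis is the reading direction: a flat orange pointer, 12 mm high, sticks out that way to 170 mm from the axis. A walnut disc, 260 mm across, top at z = 34 mm, turns on it and carries four pockets and, halfway between them, four upright steel pins to push it by (see joint)
- carousel (a joint): disc angle, counter-clockwise from above, no stops. Detents at multiples of pi/2 draw it home from 0.6 rad away (peak 0.1 N m; drag 0.06 N m s/rad). At 0 red is at the pointer; green, blue, white lie 90, 180, 270 degrees counter-clockwise of it. Push a steel pin along its circle to turn: 10 mm thick, from z = 34 to 104 mm, 118 mm from the axis, 45 degrees after each pocket
- read_spot (a point): fixed point 75 mm from the axis in the pointer's direction, on the level of the disc's top: a pocket centred here is at the pointer
- pocket_red (a point): centre of the floor of the red pocket (on the disc's top, 75 mm from the axis): a ring of red lip blocks 7 mm high and 60 mm across inside
- tin_red: aluminium spice tin with red screw lid, 52 mm across, 60 mm high, 0.09 to 0.18 kg; origin at the centre of its underside, z up; its paper label with black bars is on its -x side (label normal = the tin's -x axis). None if absent at the start
- label_red (a point): centre of the label of the red tin, 26 mm from its axis, 24 mm above its underside; the label is about 36 mm wide and 32 mm high
- pocket_green (a point): centre of the floor of the green pocket (on the disc's top, 75 mm from the axis): a ring of green lip blocks 7 mm high and 60 mm across inside
- tin_green: aluminium spice tin with green screw lid, 52 mm across, 60 mm high, 0.09 to 0.18 kg; origin at the centre of its underside, z up; its paper label with black bars is on its -x side (label normal = the tin's -x axis). None if absent at the start
- label_green (a point): centre of the label of the green tin, 26 mm from its axis, 24 mm above its underside; the label is about 36 mm wide and 32 mm high
- pocket_blue (a point): centre of the floor of the blue pocket (on the disc's top, 75 mm from the axis): a ring of blue lip blocks 7 mm high and 60 mm across inside
- tin_blue: aluminium spice tin with blue screw lid, 52 mm across, 60 mm high, 0.09 to 0.18 kg; origin at the centre of its underside, z up; its paper label with black bars is on its -x side (label normal = the tin's -x axis). None if absent at the start
- label_blue (a point): centre of the label of the blue tin, 26 mm from its axis, 24 mm above its underside; the label is about 36 mm wide and 32 mm high
- pocket_white (a point): centre of the floor of the white pocket (on the disc's top, 75 mm from the axis): a ring of white lip blocks 7 mm high and 60 mm across inside
- tin_white: aluminium spice tin with white screw lid, 52 mm across, 60 mm high, 0.09 to 0.18 kg; origin at the centre of its underside, z up; its paper label with black bars is on its -x side (label normal = the tin's -x axis). None if absent at the start
- label_white (a point): centre of the label of the white tin, 26 mm from its axis, 24 mm above its underside; the label is about 36 mm wide and 32 mm high
- scanner: blue scanner wand, a square bar 150 mm long (x from -75 to 75 mm) and 26 mm thick, about 0.15 kg, balanced at its origin, which is its centre; it reads along its +x axis through the black nose; the other end is plain blue. It works with either side up
- aim_spot (a point): where the scanner reads best: on its x axis, 80 mm ahead of the nose, 155 mm from its centre; a reading takes it within 18 mm of the label's centre and square to the label within 0.3 rad, for 1.5 s
- rest: grey rest fixed to the shelf, 160 x 60 mm, origin at the centre of its underside, long axis x. Two saddles at x = +-55 mm, 22 mm long: floors at 24 mm, side walls to 38 mm and 40 mm apart; between the saddles, over the 6 mm base plate, is room for the fingers. The scanner lies in it along x, centre 37 mm above the shelf, nose to +x at the start
- toggle_block: walnut toggle block, 65 x 30 x 24 mm, lying among the tins; bystander, origin at the centre of its underside
- cone: orange acrylic cone, 60 mm wide, 77 mm high; bystander, origin at the centre of its underside
- canister: plain aluminium canister with a screw lid, 90 mm wide, 160 mm high; bystander, origin at the centre of its underside
- perch_bracket: grey plastic clamp-on perch bracket, 60 x 40 mm, 115 mm high; bystander, origin at the centre of its underside
- mug: blue mug, 80 mm wide, 90 mm high; bystander, origin at the centre of its underside
- ball_center (a point): yellow silicone ball, 50 mm across, in a white dish; bystander, this is its centre
There are look-alikes about, which are no part of the job. Of the things that look like the scanner, the largest one is meant. What is shaped like the tin_white but pink or turquoise is not meant.

How it is judged (in metres and radians):
On the way, in this order (a step that is already met when the one before it is completed fails the run):
1. red tin in the red pocket at the pointer, and the scanner's aim spot kept within 18 mm of its label's centre, square within 0.3 rad, for 1.5 s (horizontal distance between tin_red and pocket_red below 0.009 m and z of tin_red in the frame of pocket_red below 0.005 m and angle between tin_red's own z axis and vertical below 0.1 rad and horizontal distance between tin_red and read_spot below 0.02 m and distance between aim_spot and label_red below 0.018 m and angle between the x axis of scanner and the x axis of tin_red, either way round below 0.3 rad and x of scanner in the frame of tin_red below -0.14 m), for 1.5 s.
2. green tin in the green pocket at the pointer, and the scanner's aim spot kept within 18 mm of its label's centre, square within 0.3 rad, for 1.5 s (horizontal distance between tin_green and pocket_green below 0.009 m and z of tin_green in the frame of pocket_green below 0.005 m and angle between tin_green's own z axis and vertical below 0.1 rad and horizontal distance between tin_green and read_spot below 0.02 m and distance between aim_spot and label_green below 0.018 m and angle between the x axis of scanner and the x axis of tin_green, either way round below 0.3 rad and x of scanner in the frame of tin_green below -0.14 m), for 1.5 s.
3. blue tin in the blue pocket at the pointer, and the scanner's aim spot kept within 18 mm of its label's centre, square within 0.3 rad, for 1.5 s (horizontal distance between tin_blue and pocket_blue below 0.009 m and z of tin_blue in the frame of pocket_blue below 0.005 m and angle between tin_blue's own z axis and vertical below 0.1 rad and horizontal distance between tin_blue and read_spot below 0.02 m and distance between aim_spot and label_blue below 0.018 m and angle between the x axis of scanner and the x axis of tin_blue, either way round below 0.3 rad and x of scanner in the frame of tin_blue below -0.14 m), for 1.5 s.
4. white tin in the white pocket at the pointer, and the scanner's aim spot kept within 18 mm of its label's centre, square within 0.3 rad, for 1.5 s (horizontal distance between tin_white and pocket_white below 0.009 m and z of tin_white in the frame of pocket_white below 0.005 m and angle between tin_white's own z axis and vertical below 0.1 rad and horizontal distance between tin_white and read_spot below 0.02 m and distance between aim_spot and label_white below 0.018 m and angle between the x axis of scanner and the x axis of tin_white, either way round below 0.3 rad and x of scanner in the frame of tin_white below -0.14 m), for 1.5 s.
At the end, for the whole second after the job is handed in: Every tin present stands upright and still in the pocket of its colour (centre within 9 mm, tilt under 0.1 rad), label outwards (its centre over 88 mm from the axis); the disc is at rest; the scanner lies still in its rest (within 20 mm along, 11 mm across, 0.12 rad, either way round) (horizontal distance between tin_red and pocket_red below 0.009 m and z of tin_red in the frame of pocket_red below 0.005 m and angle between each of tin_red, tin_green, tin_blue, tin_white's own z axis and vertical below 0.1 rad and linear speed of each of tin_red, tin_green, tin_blue, tin_white, scanner below 0.02 m/s and horizontal distance between each of label_red, label_green, label_blue, label_white and turntable above 0.088 m and horizontal distance between tin_green and pocket_green below 0.009 m and z of tin_green in the frame of pocket_green below 0.005 m and horizontal distance between tin_blue and pocket_blue below 0.009 m and z of tin_blue in the frame of pocket_blue below 0.005 m and horizontal distance between tin_white and pocket_white below 0.009 m and z of tin_white in the frame of pocket_white below 0.005 m and x of scanner in the frame of rest between -0.02 and 0.02 m and y of scanner in the frame of rest between -0.011 and 0.011 m and z of scanner in the frame of rest between 0.032 and 0.046 m and angle between the x axis of scanner and the x axis of rest, either way round below 0.12 rad and velocity of joint carousel between -0.05 and 0.05 rad/s); the robot touches nothing.
It fails at once if a bystander (toggle block, cone, canister, perch bracket, mug or ball) is moved by more than 30 mm (distance of any of toggle_block, cone, canister, perch_bracket, mug, ball_center from where it was at the start of the episode above 0.03 m).
It fails at once if the scanner pokes a tin (more than 1 N) (contact force between scanner and tin_red above 1 N or contact force between scanner and tin_green above 1 N or contact force between scanner and tin_blue above 1 N or contact force between scanner and tin_white above 1 N).
Of tin_red, tin_green, tin_blue, tin_white only 2 to 3 are there at a start; the rules pass over those that are not, and their reading is None.
At some moment in a run one of tin_red, tin_green, tin_blue, tin_white may be knocked a few centimetres aside while the robot is not near it.
It also fails if it takes over 210 s, if anything falls off the work surface, if the arm or the gripper's body presses on something with over 40 N, if the wrist force passes 120 N, or if a joint passes its speed limit or range.

### The arm

A 7-joint arm with a two-finger parallel gripper is mounted at the origin on the work surface. World frame = base frame: x ahead of the robot, y to its left, z up, the work surface at z = 0. Lengths are in mm, angles in rad, forces in N, time in s.
With the tool pointing down it reaches from about 400 to 875 mm from the base axis. Payload 4.4 kg.
Tool frame: the origin (TCP) lies midway between the tips of the shut fingers; the grasp point (between the pads) lies ctrl.grip_depth behind it (ctrl.grip_depth is the distance from the TCP to the grasp point, in mm); z points along the fingers, y is the line along which they close (so a half turn about z gives the same grasp; the last joint's range is limited). The gripper opens to 85 mm and grips with 20 to 120 N. Pads are 22 mm wide; open, the fingers measure 114 mm over their backs; the gripper's body (76 mm by 85 mm) begins 54 mm behind the grasp point. The pads swing forward as they close: fully open they stand 13 mm farther back than shut.
Start: joints at [1.201, 0.628, 0.038, 1.517, -0.027, 0.996, -0.02], TCP at [194.474, -620.24, 231.313] pointing down, gripper open.
Joint ranges: [-3.06, 3.06], [-0.37, 2.12], [-1.25, 1.32], [0.18, 2.47], [-1.1, 4.24], [0.23, 1.98], [-2.94, 2.94]. Speed limits (rad/s): [2.57, 2.57, 3.14, 3.14, 3.14, 3.14, 3.14].

### API

Orientations are given as [roll, pitch, yaw] about the fixed x, y, z axes, in that order (R = Rz(yaw) Ry(pitch) Rx(roll)).
In Python, from cell import ctrl gives the robot as it stands.
- The arm moves only by the tool carry_out, never from a script. Its argument "deltas" is one flat list of numbers, 7 for each row, row after row: the turn, a rotation vector about the tool's x, y, z in degrees, then the shift along the tool's x, y, z in m, then the closure, from -1 (fully open) to 1 (shut). In form: [wx, wy, wz, dx, dy, dz, claw, wx, wy, wz, dx, dy, dz, claw, ...]. A call has 1 to 12 rows; each row shifts and turns the commanded pose from where the row before left it, along the tool's axes as they then stand; what a row does not reach is not made up. A row lasts 1/8 s, in which the tool goes at most 62.5 mm and 10.7 degrees, less where a joint would pass 70% of its speed; a pose out of reach is approached as far as the arm can. A call with a gripper value outside its range is refused whole. The fingers move at their own pace and stop on an object; the grip force is fixed at half the most. Time passes only in rows, so rows that do not move let the fingers close. It gives the time, the measured TCP pose, the force, the opening and the grip force at its end, in the units of the state.
- ctrl.read_state(): the state, without advancing time (a new reading comes with each control period).
- ctrl.get_image(name): name is "scene" or "top" or "wrist"; returns the picture (384x512x3 uint8, red, green, blue); there is no depth.
- ctrl.calibration(name): a dict with "mtx" (3x3 intrinsics, pixels), "R" (3x3) and "t" (3): a world point X has camera coordinates R X + t. Camera axes: x right, y down, z forward; pixel columns grow to the right and rows downward; lengths in mm; the calibration is good to about 2 mm. A picture is of the moment at which its call begins: read the wrist's pose just before it. calibration takes no time and is no camera call; for the wrist camera it gives the pose at the moment of the call.
- ctrl.finish_job(): hands the job in; it is judged then, once.
The state is a dict: "clock": time; "qpos": joint angles; "qd": joint speeds; "tau": joint torques, N m; "eef_pos": TCP position; "tool_rot": TCP orientation; "force": force on the tool from outside, world axes, zero at the start; "torque": the same for the moment, N m; "width": finger opening in mm; "gripper_force": force on a finger pad.
Only numpy, scipy, OpenCV 4.12 (cv2) and the standard library are available. Lean on these libraries where they do the work, as an engineer would, in place of code of your own. Each camera call takes 0.05 s, during which the arm holds its last target. There are 200 camera calls.

## Working session

There is one attempt and no reset: what is moved stays moved. The work goes in short steps, Python scripts to look and compute and a tool call to move; the robot and the scene stay as the last step left them, time stands still between calls to the robot, and variables do not carry over. Pictures are saved under pics/ and viewed, at most 14 in all, crops included, and the job is handed in when it is done.

Besides the shell and the picture viewer there is one more tool, called after "Emit:" as name(argument=value, ...) on one line, values as JSON. carry_out: Moves the arm, as the interface text tells. Its arguments: {"type":"object","properties":{"deltas":{"type":"array"}},"required":["deltas"]}

```bash
ls; mkdir -p pics; cat > h.py <<'E'
import numpy as np, cv2
from scipy.spatial.transform import Rotation as Ro
from cell import ctrl
def ray(c,uv,z):
    M=np.array(c["mtx"]);R=np.array(c["R"]);t=np.array(c["t"]).ravel()
    o=-R.T@t; d=R.T@np.linalg.solve(M,[uv[0],uv[1],1.])
    return o+d*(z-o[2])/d[2]
def proj(c,X):
    p=np.array(c["mtx"])@(np.array(c["R"])@np.array(X,float)+np.array(c["t"]).ravel()); return p[:2]/p[2]
def snap(n,f,s=1,crop=None):
    c=ctrl.calibration(n); im=np.array(ctrl.get_image(n)); o=im
    if crop: o=im[crop[1]:crop[3],crop[0]:crop[2]]
    cv2.imwrite(f"pics/{f}.png",cv2.resize(o[:,:,::-1],None,fx=s,fy=s,interpolation=cv2.INTER_CUBIC)); np.save(f"pics/{f}.npy",im)
    return c,im
E
python3 - <<'E'
from h import *
for n in("scene","top"):
    c,_=snap(n,n+"0",1.56); print(c)
s=ctrl.read_state();print(s["clock"],s["eef_pos"],s["tool_rot"],s["force"],s["width"],ctrl.grip_depth)
print(ctrl.calibration("wrist"))
E
```

```text
pics
{'mtx': array([[349.32551213,   0.        , 257.59144449],
       [  0.        , 349.32551213, 190.2650203 ],
       [  0.        ,   0.        ,   1.        ]]), 'R': array([[-0.88310634,  0.4691541 ,  0.00419906],
       [ 0.39302201,  0.74462873, -0.53950139],
       [-0.25623603, -0.47478678, -0.84197424]]), 't': array([ 432.52064873, -204.62498921, 1117.64428513])}
{'mtx': array([[385.58129044,   0.        , 257.59762167],
       [  0.        , 385.58129044, 186.71404999],
       [  0.        ,   0.        ,   1.        ]]), 'R': array([[ 2.06894121e-02, -9.99784720e-01,  1.56899542e-03],
       [-9.98400723e-01, -2.07433031e-02, -5.25900348e-02],
       [ 5.26112594e-02, -4.78429264e-04, -9.98614954e-01]]), 't': array([  22.89468531,  536.25566942, 1119.19422076])}
0.1 [ 194.3090034  -619.69697268  230.49039072] [-3.13990148e+00  2.37131396e-05  3.03787391e-01] [-0.4325471  -0.52181142 -0.65664904] 85.2447803843997 18.700000000000003
{'mtx': array([[316.74336302,   0.        , 253.01672676],
       [  0.        , 316.74336302, 194.67937721],
       [  0.        ,   0.        ,   1.        ]]), 'R': array([[ 0.29903269, -0.95424194, -0.00133309],
       [-0.90699507, -0.28466043,  0.31036814],
       [-0.29654577, -0.09160111, -0.95061551]]), 't': array([-650.11148773,  -39.62654376,  379.40805626])}
```

View pics/top0.png

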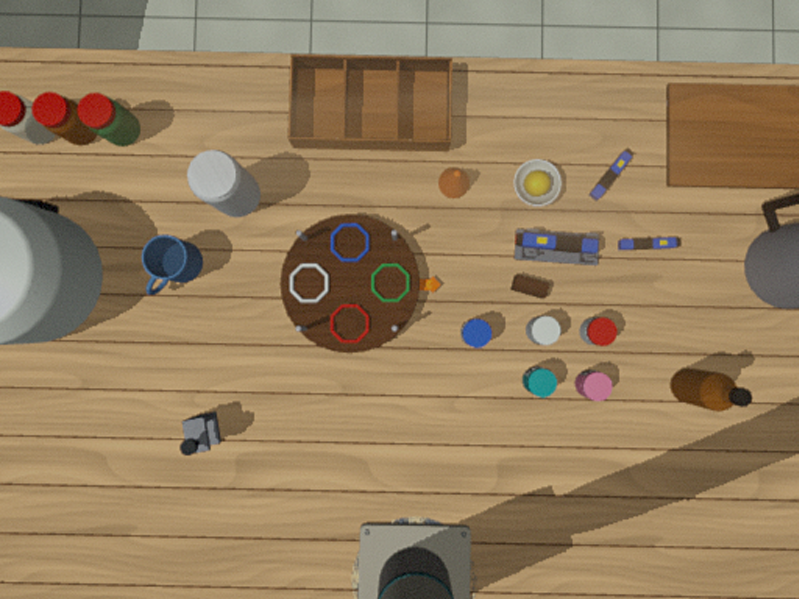

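View pics/scene0.png

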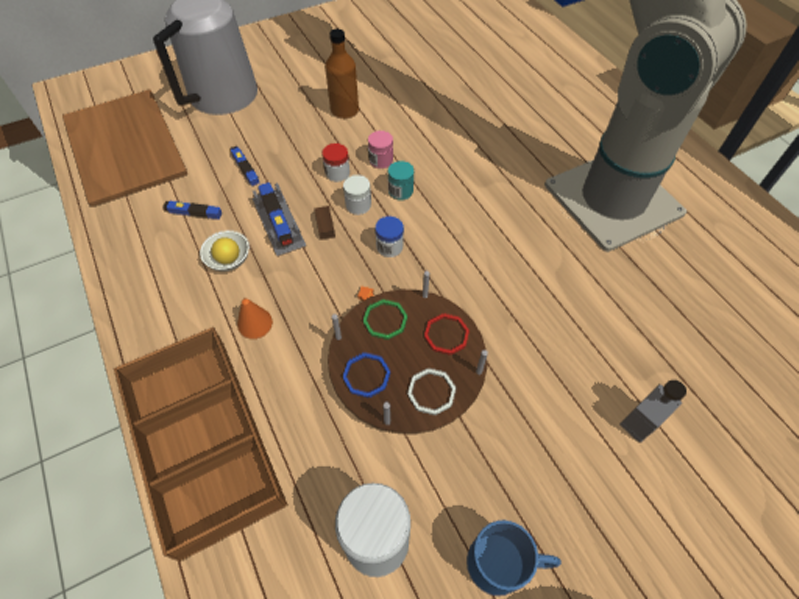

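Top view: the disc's green pocket is at the pointer, which points along −y. The blue, white and red tins stand at about (477,333), (546,330) and (602,331), with no green tin. The pink and turquoise tins are decoys. The largest scanner lies in its rest at (557,245).

```bash
python3 - <<'E'
from h import *
ct=ctrl.calibration("top");cs=ctrl.calibration("scene")
it=np.load("pics/top0.npy");ii=np.load("pics/scene0.npy")
# lids
def blob(im,box,f):
    x0,y0,x1,y1=box;h=cv2.cvtColor(im[y0:y1,x0:x1],cv2.COLOR_RGB2HSV).astype(int);m=f(h[...,0],h[...,1],h[...,2]).astype(np.uint8)
    n,l,st,_=cv2.connectedComponentsWithStats(m);k=1+st[1:,4].argmax();p=cv2.findContours((l==k).astype(np.uint8),0,1)[0][0]
    (u,v),r=cv2.minEnclosingCircle(p);return (u+x0,v+y0),r
F={"red":lambda h,s,v:((h<6)|(h>172))&(s>140)&(v>60),"blue":lambda h,s,v:(h>100)&(h<130)&(s>130),"white":lambda h,s,v:(s<45)&(v>150)}
B={"red":(365,190,405,235),"blue":(285,195,325,235),"white":(333,195,367,232)}
for k in F:
    uv,r=blob(it,B[k],F[k]);print(k,np.round(uv,1),round(r,1),ray(ct,uv,60).round(1))
# pins: tops at 104 (px in 1.56 zoom); pocket rings by colour
for k,b,f in(("red",(205,190,245,225),F["red"]),("blue",(205,138,245,172),F["blue"]),("green",(232,163,268,200),lambda h,s,v:(h>50)&(h<90)&(s>100))
  ,("white",(180,163,215,200),lambda h,s,v:(s<50)&(v>130))):
    uv,r=blob(it,b,f);print("pocket",k,ray(ct,uv,39).round(1),r)
# scanner blue
x0,y0,x1,y1=320,140,395,175
h=cv2.cvtColor(it[y0:y1,x0:x1],cv2.COLOR_RGB2HSV);m=((h[...,0]>108)&(h[...,0]<130)&(h[...,1]>90)).astype(np.uint8)
p=np.argwhere(m)[:,::-1];r=cv2.minAreaRect(p.astype(np.float32));print("scanner",r,ray(ct,np.add(r[0],(x0,y0)),50))
c=ctrl.calibration("wrist");print("cam",-np.array(c["R"]).T@c["t"])
a=cv2.resize(ii[80:175,140:280,::-1],None,fx=5,fy=5,interpolation=2);cv2.imwrite("pics/a.png",a)
b=cv2.resize(it[135:260,180:400,::-1],None,fx=3.6,fy=3.6,interpolation=2);cv2.imwrite("pics/b.png",b)
E
```

```text
red [385.5 212.1] 9.1 [ 469.2 -327.    60. ]
blue [305.5 213.1] 9.0 [ 461.8 -102.1   60. ]
white [349.8 211.6] 9.2 [ 468.5 -226.7   60. ]
pocket red [474.4 129.9  39. ] 13.21643352508545
pocket blue [624.  133.6  39. ] 12.759692192077637
pocket green [550.9  56.8  39. ] 12.897287368774414
pocket white [547.2 207.2  39. ] 13.200478553771973
scanner ((38.608909606933594, 15.41089153289795), (47.66228103637695, 8.855831146240234), 5.710593223571777) [ 629.3838355  -252.88249199   50.        ]
cam [ 270.97535963 -596.88955638  372.10333855]
```

View pics/a.png

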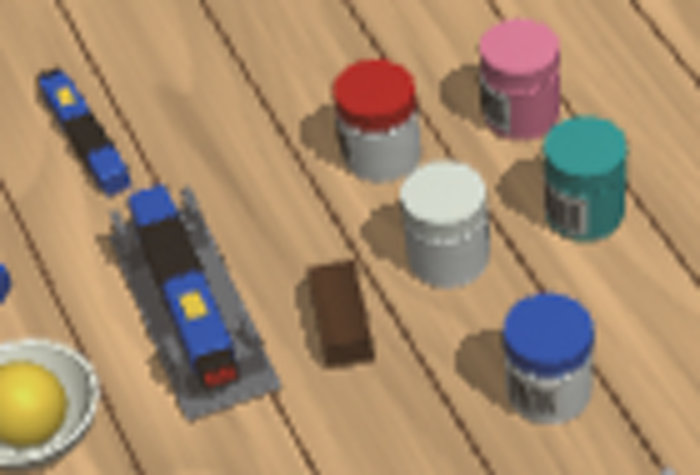

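View pics/b.png

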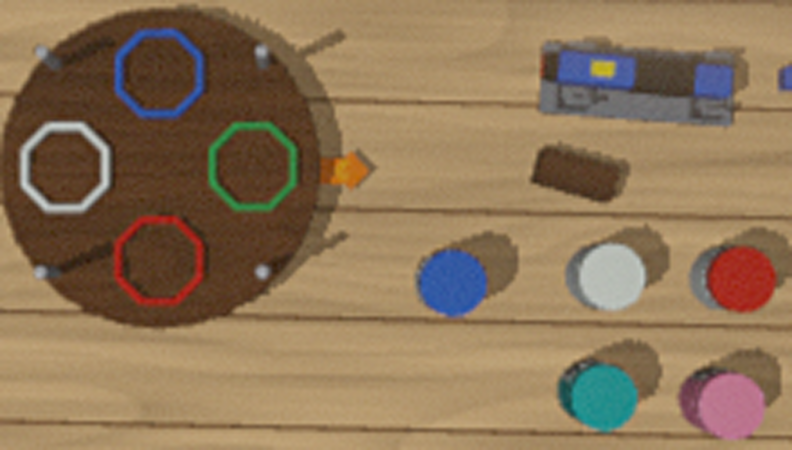

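Crops: the blue tin's label shows at the lower left of the tin, around (530,395). Only an edge of red's label shows, at (345,130). White's label is hidden. The scanner's red-lens nose points toward the turntable (+y). Next I'll look with the wrist camera from the far side.

```bash
cat >> h.py <<'E'
def plan(pos,rot,n,claw=None):
    """print n equal rows from the present measured pose to pos (mm), rot = rpy or Rotation"""
    s=ctrl.read_state();R0=Ro.from_euler("xyz",s["tool_rot"]);p0=np.array(s["eef_pos"])
    R1=rot if isinstance(rot,Ro) else Ro.from_euler("xyz",rot)
    w=(R0.inv()*R1).as_rotvec(); 
    d=(np.array(pos)-p0)/n; out=[]
    for i in range(n):
        Ri=R0*Ro.from_rotvec(w*i/n)
        out.append(np.r_[np.degrees(w)/n,Ri.inv().apply(d)/1000])
    for r in out: print(", ".join(f"{x:.2f}" for x in r[:3])+", "+", ".join(f"{x:.4f}" for x in r[3:]))
    return out
E
python3 - <<'E'
from h import *
R=Ro.from_euler("xyz",[np.pi,0,0])*Ro.from_rotvec([0,-np.radians(30),0])
plan([625,-215,230],R,10)
E
```

```text
0.45, -2.98, 1.70, 0.0532, -0.0257, 0.0001
0.45, -2.98, 1.70, 0.0524, -0.0273, -0.0024
0.45, -2.98, 1.70, 0.0513, -0.0289, -0.0049
0.45, -2.98, 1.70, 0.0501, -0.0304, -0.0073
0.45, -2.98, 1.70, 0.0488, -0.0320, -0.0096
0.45, -2.98, 1.70, 0.0472, -0.0335, -0.0119
0.45, -2.98, 1.70, 0.0455, -0.0350, -0.0140
0.45, -2.98, 1.70, 0.0437, -0.0364, -0.0161
0.45, -2.98, 1.70, 0.0417, -0.0378, -0.0180
0.45, -2.98, 1.70, 0.0396, -0.0392, -0.0198
```

Emit:
carry_out(deltas=[0,0,0,0,0,-0.06,-1,0,0,0,0,0,-0.05,-1,0.45,-2.98,1.7,0.0532,-0.0257,0,-1,0.45,-2.98,1.7,0.0524,-0.0273,-0.0024,-1,0.45,-2.98,1.7,0.0513,-0.0289,-0.0049,-1,0.45,-2.98,1.7,0.0501,-0.0304,-0.0073,-1,0.45,-2.98,1.7,0.0488,-0.032,-0.0096,-1,0.45,-2.98,1.7,0.0472,-0.0335,-0.0119,-1,0.45,-2.98,1.7,0.0455,-0.035,-0.014,-1,0.45,-2.98,1.7,0.0437,-0.0364,-0.0161,-1,0.45,-2.98,1.7,0.0417,-0.0378,-0.018,-1,0.45,-2.98,1.7,0.0396,-0.0392,-0.0198,-1])

```text
clock: 1.6
eef_pos: [624.7, -214.6, 338.1]
tool_rot: [3.14, 0.521, -0.001]
force: [-56.7, 22.8, 36.6]
width: 85.1
gripper_force: 0.0
```

```bash
python3 - <<'E'
from h import *
c,_=snap("wrist","w1",1.56)
R=Ro.from_euler("xyz",[np.pi,0,0])*Ro.from_rotvec([0,-np.radians(30),0])
s=ctrl.read_state();print(s["clock"],s["eef_pos"],s["tool_rot"])
for n,X in dict(red=[469,-327,30],white=[468,-227,30],blue=[462,-102,30],scan=[629,-253,37]).items():print(n,proj(c,X)*1.56)
E
```

```text
1.65 [ 633.93430558 -205.75511268  329.8521551 ] [-3.13949869  0.51562951  0.0158251 ]
red [508.37683852 209.45870624]
white [405.92622    210.40922039]
blue [279.05391625 215.48877625]
scan [445.67514426  36.6539029 ]
```

View pics/w1.png

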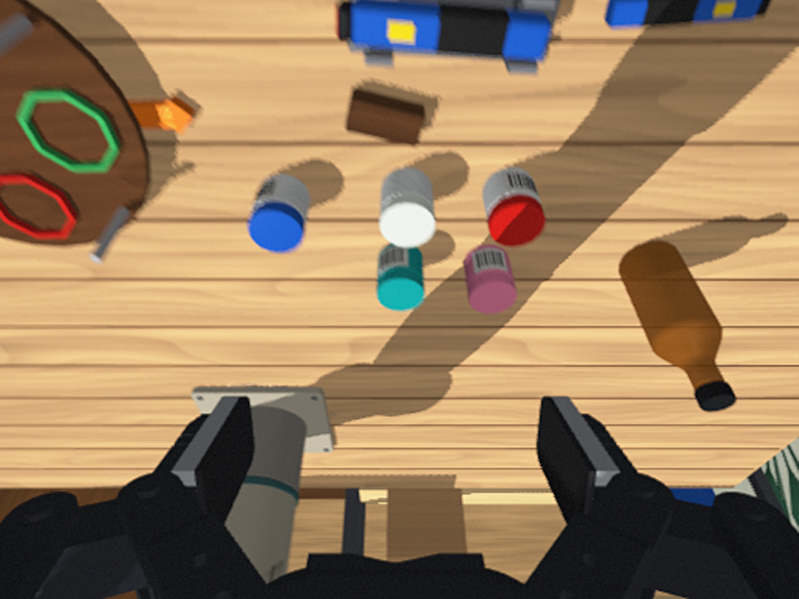

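Wrist view: red's label is at (522,183), on its +x side slightly toward −y. Blue's label is at (265,190), on its +x side toward +y. White's label is hidden, so it faces −x.

```bash
cat >> h.py <<'E'
def cyl(c,uv,xy,r=26):
    M=np.array(c["mtx"]);R=np.array(c["R"]);t=np.array(c["t"]).ravel()
    o=-R.T@t; d=R.T@np.linalg.solve(M,[uv[0],uv[1],1.]); e=o[:2]-xy
    a=d[:2]@d[:2];b=2*e@d[:2];q=e@e-r*r;D=b*b-4*a*q
    if D<0:return None
    X=o+d*(-b-D**.5)/(2*a);return X.round(1),round(np.degrees(np.arctan2(*(X[:2]-xy)[::-1])),1)
E
python3 - <<'E'
from h import *
c=ctrl.calibration("wrist");im=np.load("pics/w1.npy").astype(int)
g=im.max(2)
for n,xy,box in(("red",(469,-327),(505,172,540,194)),("blue",(462,-102),(252,178,278,205))):
    b=[int(v/1.56) for v in box];s=g[b[1]:b[3],b[0]:b[2]]
    ys,xs=np.where(s<95);uv=(xs.mean()+b[0],ys.mean()+b[1]);print(n,len(xs),np.round(uv,1)*1.56,cyl(c,uv,np.array(xy)))
    for dx in(-6,6):print(cyl(c,(uv[0]+dx,uv[1]),np.array(xy)))
print(ctrl.read_state()["qpos"])
plan([462,-102,150],[np.pi,0,np.radians(0)],8)
E
```

```text
red 88 [522.756 181.428] (array([ 493.3, -336.3,  -10.1]), np.float64(-21.0))
(array([ 495. , -326.1,   -7.3]), np.float64(1.9))
None
blue 42 [266.292 188.292] None
None
(array([484.4, -88.9,  -5.5]), np.float64(30.3))
[ 0.12490755  0.95015736  0.29761753  0.72574804 -0.06542007  1.97559456
 -1.20476069]
0.01, 3.69, 0.11, -0.0074, -0.0132, 0.0301
0.01, 3.69, 0.11, -0.0094, -0.0132, 0.0295
0.01, 3.69, 0.11, -0.0113, -0.0132, 0.0289
0.01, 3.69, 0.11, -0.0131, -0.0132, 0.0281
0.01, 3.69, 0.11, -0.0150, -0.0131, 0.0272
0.01, 3.69, 0.11, -0.0167, -0.0131, 0.0262
0.01, 3.69, 0.11, -0.0184, -0.0131, 0.0250
0.01, 3.69, 0.11, -0.0200, -0.0130, 0.0238
```

```bash
python3 - <<'E'
from h import *
plan([462,-102,150],[np.pi,0,np.radians(35)],8)
E
```

```text
-1.11, 3.58, -4.17, -0.0074, -0.0132, 0.0301
-1.11, 3.58, -4.17, -0.0083, -0.0144, 0.0293
-1.11, 3.58, -4.17, -0.0090, -0.0156, 0.0285
-1.11, 3.58, -4.17, -0.0096, -0.0168, 0.0276
-1.11, 3.58, -4.17, -0.0100, -0.0180, 0.0266
-1.11, 3.58, -4.17, -0.0103, -0.0193, 0.0256
-1.11, 3.58, -4.17, -0.0104, -0.0205, 0.0246
-1.11, 3.58, -4.17, -0.0104, -0.0218, 0.0236
```

Emit:
carry_out(deltas=[-1.11,3.58,-4.17,-0.0074,-0.0132,0.0301,-1,-1.11,3.58,-4.17,-0.0083,-0.0144,0.0293,-1,-1.11,3.58,-4.17,-0.009,-0.0156,0.0285,-1,-1.11,3.58,-4.17,-0.0096,-0.0168,0.0276,-1,-1.11,3.58,-4.17,-0.01,-0.018,0.0266,-1,-1.11,3.58,-4.17,-0.0103,-0.0193,0.0256,-1,-1.11,3.58,-4.17,-0.0104,-0.0205,0.0246,-1,-1.11,3.58,-4.17,-0.0104,-0.0218,0.0236,-1,0,0,0,0,0,0,-1,0,0,0,0,0,0,-1])

```text
clock: 2.9
eef_pos: [453.1, -110.1, 160.2]
tool_rot: [3.141, 0.006, 0.596]
force: [0.8, -0.6, 0.6]
width: 85.3
gripper_force: 0.0
```

```bash
cat >> h.py <<'E'
def tinlook(f,xy,s=2.5):
    """rectified side strip of the tin: columns azimuth, rows height"""
    c,im=snap("wrist",f,1.2); o=-np.array(c["R"]).T@np.array(c["t"]).ravel()
    a0=np.degrees(np.arctan2(o[1]-xy[1],o[0]-xy[0])); az=np.arange(a0-80,a0+80,.5); zs=np.arange(60,0,-.5)
    P=np.array([[proj(c,[xy[0]+26*np.cos(np.radians(a)),xy[1]+26*np.sin(np.radians(a)),z]) for a in az] for z in zs],np.float32)
    st=cv2.remap(im,P[...,0],P[...,1],cv2.INTER_LINEAR); cv2.imwrite(f"pics/{f}s.png",cv2.resize(st[:,:,::-1],None,fx=2,fy=2))
    g=st[60:90].max(2).mean(0); b=np.std(st[55:95].astype(float).max(2),0)
    print("az0",round(a0,1)); return az,g,st
E
python3 - <<'E'
from h import *
s=ctrl.read_state();print(s["eef_pos"],s["tool_rot"],s["force"],s["clock"])
tinlook("w2",(462,-102))
a=cv2.imread("pics/w2.png");b=cv2.imread("pics/w2s.png");h=np.zeros((a.shape[0]+b.shape[0],max(a.shape[1],b.shape[1]),3),np.uint8);h[:a.shape[0],:a.shape[1]]=a;h[a.shape[0]:,:b.shape[1]]=b
cv2.imwrite("pics/w2c.png",h[-600:]);print(h.shape)
E
```

```text
[ 453.06962986 -110.08105282  160.21957657] [3.14105624 0.00575907 0.59607711] [ 0.79713595 -0.55242903  0.64696801] 2.9
az0 32.0
(701, 640, 3)
```

View pics/w2c.png

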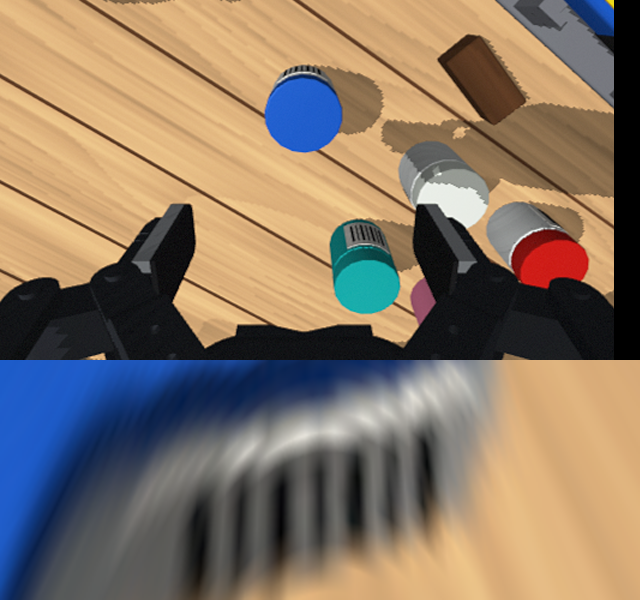

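Wrist view: the blue tin's lid is at about (303,113), with its barred label at the top (camera) side of the tin. The strip puts the label centre near 31° azimuth. I'll refine the tin's centre from the lid and redo it.

```bash
cat >> h.py <<'E'
F={"red":lambda h,s,v:((h<6)|(h>172))&(s>140)&(v>60),"blue":lambda h,s,v:(h>100)&(h<130)&(s>130),"white":lambda h,s,v:(s<40)&(v>195)}
def lid(c,im,k,z=60,near=None):
    h=cv2.cvtColor(im,cv2.COLOR_RGB2HSV).astype(int);m=F[k](h[...,0],h[...,1],h[...,2]).astype(np.uint8)
    n,l,st,ce=cv2.connectedComponentsWithStats(m); u=proj(c,[*near,z])
    k=min((i for i in range(1,n) if st[i,4]>300),key=lambda i:np.hypot(*(ce[i]-u)))
    p=cv2.findContours((l==k).astype(np.uint8),0,1)[0][0][:,0].astype(float)
    P=np.array([ray(c,q,z)[:2] for q in p],np.float32); (x,y),r=cv2.minEnclosingCircle(P); m=cv2.fitEllipse(P)
    return np.array([x,y]),r,m[0]
def bars(c,im,xy,z0=34):
    o=-np.array(c["R"]).T@np.array(c["t"]).ravel();a0=np.degrees(np.arctan2(o[1]-xy[1],o[0]-xy[0]))
    az=np.arange(a0-85,a0+85,1.);out=[]
    for zz in (z0-18,z0-14,z0-10,z0-6,z0-2):
        v=np.array([cv2.remap(im,*[np.float32([[q]]) for q in proj(c,[xy[0]+26*np.cos(np.radians(a)),xy[1]+26*np.sin(np.radians(a)),zz])],1)[0,0].max() for a in az])
        d=az[v<75]; out.append((zz,d.min() if len(d) else None,d.max() if len(d) else None,round(d.mean(),1) if len(d) else None))
    print("cam az",round(a0,1),out)
E
python3 - <<'E'
from h import *
c=ctrl.calibration("wrist");im=np.load("pics/w2.npy")
for k,n in(("blue",(462,-102)),("white",(468,-227)),("red",(469,-327))):
    xy,r,e=lid(c,im,k,60,n);print(k,xy.round(1),round(r,1),np.round(e,1))
    if k=="blue": bars(c,im,np.array(e))
for k,n in(("blue",(462,-102)),("white",(468,-227)),("red",(469,-327))):
    print(lid(ctrl.calibration("top"),np.load("pics/top0.npy"),k,60,n)if 0 else "")
plan([462,-102,100],[np.pi,0,np.radians(32)],3)
E
```

```text
blue [ 465.1 -103.8] 26.5 [ 464.7 -103.6]
cam az 34.1 [(16, None, None, None), (20, np.float64(6.103126848880422), np.float64(64.10312684888042), np.float64(26.7)), (24, np.float64(5.103126848880422), np.float64(66.10312684888042), np.float64(32.7)), (28, np.float64(5.103126848880422), np.float64(66.10312684888042), np.float64(33.2)), (32, np.float64(5.103126848880422), np.float64(66.10312684888042), np.float64(33.2))]
white [ 471.2 -227.5] 25.5 [ 471.6 -229.8]
red [ 473.4 -323. ] 31.5 [ 474.6 -320.2]



0.02, 0.10, 0.72, 0.0039, -0.0007, 0.0201
0.02, 0.10, 0.72, 0.0039, -0.0008, 0.0201
0.02, 0.10, 0.72, 0.0039, -0.0008, 0.0201
```

Emit:
carry_out(deltas=[0,0,0,0.0063,0,0.045,-1,0,0,0,0.0063,0,0.045,-1,0,0,0,0,0,0.035,-1,0,0,0,0,0,0.019,-1,0,0,0,0,0,0,-1,0,0,0,0,0,0,1,0,0,0,0,0,0,1,0,0,0,0,0,0,1,0,0,0,0,0,0,1,0,0,0,0,0,0,1,0,0,0,0,0,0,1])

```text
clock: 4.32
eef_pos: [463.1, -103.4, 17.5]
tool_rot: [3.141, 0.005, 0.597]
force: [-0.3, 0.6, 6.3]
width: 51.0
gripper_force: 62.1
```

```bash
python3 - <<'E'
from h import *
s=ctrl.read_state();print(s["eef_pos"],s["tool_rot"],s["width"],s["gripper_force"])
plan([624,133.5,s["eef_pos"][2]+130],[np.pi,0,0],7)
E
```

```text
[ 463.05052353 -103.3907523    17.54242211] [3.14091541 0.0051855  0.59669536] 50.970160438485 62.08547830581665
0.02, 0.04, 4.88, 0.0379, -0.0151, -0.0188
0.02, 0.04, 4.88, 0.0365, -0.0182, -0.0187
0.02, 0.04, 4.88, 0.0349, -0.0213, -0.0187
0.02, 0.04, 4.88, 0.0329, -0.0242, -0.0187
0.02, 0.04, 4.88, 0.0308, -0.0269, -0.0187
0.02, 0.04, 4.88, 0.0284, -0.0294, -0.0186
0.02, 0.04, 4.88, 0.0258, -0.0318, -0.0186
```

Emit:
carry_out(deltas=[0,0,0,0,0,-0.043,1,0,0,0,0,0,-0.044,1,0,0,0,0,0,-0.044,1,0,0,4.88,0.0379,-0.0151,0,1,0,0,4.88,0.0365,-0.0182,0,1,0,0,4.88,0.0349,-0.0213,0,1,0,0,4.88,0.0329,-0.0242,0,1,0,0,4.88,0.0308,-0.0269,0,1,0,0,4.88,0.0284,-0.0294,0,1,0,0,4.88,0.0258,-0.0318,0,1,0,0,0,0,0,0,1,0,0,0,0,0,0,1])

```text
clock: 5.82
eef_pos: [622.6, 133.3, 145.4]
tool_rot: [3.138, 0.008, 0.001]
force: [-0.2, -1.2, -0.9]
width: 50.6
gripper_force: 62.9
```

```bash
python3 - <<'E'
from h import *
s=ctrl.read_state();print(s["eef_pos"],s["tool_rot"],s["width"],s["clock"])
c,im=snap("wrist","w3")
for k,n in(("blue",(624,134)),("red",(474,130))):
    xy,r,e=lid(c,im,k,38,n);print(k,xy.round(1),round(r,1),np.round(e,1))
plan([624,133.7,52],[np.pi,0,0],4)
E
```

```text
[622.61130259 133.25044171 145.44585037] [3.13783692e+00 7.75240342e-03 9.36836521e-04] 50.622166878307105 5.825
blue [625.3 132. ] 37.7 [625.5 132. ]Traceback (most recent call last):
  File "<stdin>", line 5, in <module>
  File "h.py", line 44, in lid
    k=min((i for i in range(1,n) if st[i,4]>300),key=lambda i:np.hypot(*(ce[i]-u)))
ValueError: min() iterable argument is empty
```

Emit:
carry_out(deltas=[0,0,0,0.0012,-0.0003,0.04,1,0,0,0,0,0,0.035,1,0,0,0,0,0,0.014,1,0,0,0,0,0,0.004,1,0,0,0,0,0,0,1])

```text
clock: 6.5
eef_pos: [624.6, 133.7, 53.4]
tool_rot: [3.139, 0.005, 0.0]
force: [-0.2, -0.5, -1.5]
width: 50.5
gripper_force: 62.7
```

Emit:
carry_out(deltas=[0,0,0,0,0,0.002,1,0,0,0,0,0,0,-1,0,0,0,0,0,0,-1,0,0,0,0,0,0,-1,0,0,0,0,0,-0.04,-1,0,0,0,0,0,-0.05,-1,0,0,0,-0.045,0.0145,0,1,0,0,0,-0.045,0.0145,0,1,0,0,0,-0.045,0.0145,0,1,0,0,0,-0.046,0.0145,0,1,0,0,0,0,0,0.035,1,0,0,0,0,0,0.035,1])

```text
clock: 8.0
eef_pos: [443.7, 76.1, 72.0]
tool_rot: [3.139, 0.004, 0.001]
force: [0.7, 1.3, -0.4]
width: 0.2
gripper_force: 0.0
```

```bash
python3 - <<'E'
from h import *
s=ctrl.read_state();print(s["eef_pos"],s["tool_rot"],s["width"],s["clock"],s["force"])
snap("top","t1",3,(170,100,330,260))
C=np.array([549.1,131.9]);a=np.radians(np.linspace(-152,-67,13));P=C+120*np.c_[np.cos(a),np.sin(a)]
R=Ro.from_euler("xyz",s["tool_rot"]);p=s["eef_pos"][:2]
for q in P[1:]: print(R.inv().apply([*(q-p),0]).round(1));p=q
E
```

```text
[443.65558133  76.10674995  72.024079  ] [3.13931704e+00 4.03490884e-03 7.07299987e-04] 0.23328229614026974 8.0 [ 0.73911366  1.2717667  -0.4008527 ]
[ 7.2 13.2  0. ]
[ 9.2 11.6 -0. ]
[10.6 10.4 -0. ]
[11.8  9.  -0. ]
[12.8  7.5 -0. ]
[13.6  5.8 -0. ]
[14.3  4.1 -0. ]
[14.6  2.3 -0.1]
[14.8  0.5 -0.1]
[14.8 -1.4 -0.1]
[14.5 -3.2 -0.1]
[14.  -4.9 -0.1]
```

View pics/t1.png

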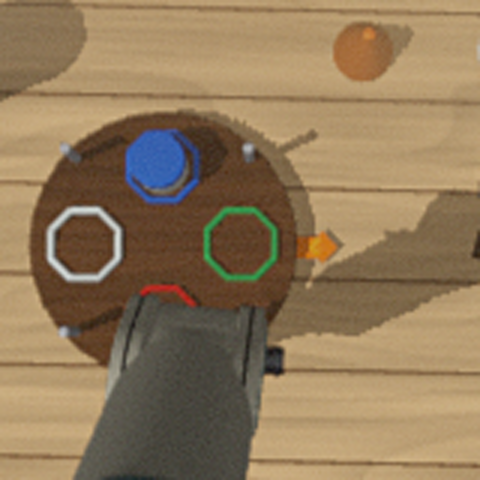

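The blue tin stands in its ring at (162,165). The hand is in position behind the pin next to red. Now I'll push the disc +90°.

Emit:
carry_out(deltas=[0,0,0,0.0072,0.0132,0,1,0,0,0,0.0092,0.0116,0,1,0,0,0,0.0106,0.0104,0,1,0,0,0,0.0118,0.009,0,1,0,0,0,0.0128,0.0075,0,1,0,0,0,0.0136,0.0058,0,1,0,0,0,0.0143,0.0041,0,1,0,0,0,0.0146,0.0023,0,1,0,0,0,0.0148,0.0005,0,1,0,0,0,0.0148,-0.0014,0,1,0,0,0,0.0145,-0.0032,0,1,0,0,0,0.014,-0.0049,0,1])

```text
clock: 9.55
eef_pos: [596.8, 20.6, 71.0]
tool_rot: [3.138, 0.006, 0.0]
force: [0.3, 0.3, -0.2]
width: -0.0
gripper_force: 0.0
```

```bash
python3 - <<'E'
from h import *
plan([472,-324,150],[np.pi,0,np.radians(-22)],8)
E
```

```text
0.03, 0.04, 2.75, -0.0157, 0.0431, -0.0096
0.03, 0.04, 2.75, -0.0136, 0.0438, -0.0097
0.03, 0.04, 2.75, -0.0115, 0.0444, -0.0097
0.03, 0.04, 2.75, -0.0093, 0.0449, -0.0097
0.03, 0.04, 2.75, -0.0071, 0.0453, -0.0098
0.03, 0.04, 2.75, -0.0049, 0.0456, -0.0098
0.03, 0.04, 2.75, -0.0027, 0.0457, -0.0098
0.03, 0.04, 2.75, -0.0005, 0.0458, -0.0099
```

Emit:
carry_out(deltas=[0,0,0,0,0,-0.045,1,0.03,0.04,2.75,-0.0157,0.0431,-0.0196,1,0.03,0.04,2.75,-0.0136,0.0438,-0.0097,1,0.03,0.04,2.75,-0.0115,0.0444,-0.0047,-1,0.03,0.04,2.75,-0.0093,0.0449,0,-1,0.03,0.04,2.75,-0.0071,0.0453,0,-1,0.03,0.04,2.75,-0.0049,0.0456,0,-1,0.03,0.04,2.75,-0.0027,0.0457,0,-1,0.03,0.04,2.75,-0.0005,0.0458,0,-1,0,0,0,0,0,0,-1,0,0,0,0,0,0,-1])

```text
clock: 10.92
eef_pos: [471.5, -323.4, 150.9]
tool_rot: [-3.141, 0.001, -0.383]
force: [0.6, 0.5, 1.0]
width: 85.3
gripper_force: 0.0
```

```bash
python3 - <<'E'
from h import *
s=ctrl.read_state();print(s["eef_pos"],s["tool_rot"],s["width"],s["clock"])
c,im=snap("wrist","w4");xy,r,e=lid(c,im,"red",60,(470,-325));print(xy.round(1),r,np.round(e,1));bars(c,im,np.array(e))
ct,it=snap("top","t2",3,(170,100,330,260))
for k,n in(("red",(549,57)),("white",(474,130)),("blue",(549,207))):
    print(k,[np.round(v,1) for v in lid(ct,it,k,94 if k=="blue" else 39,n)] if k!="white" else "")
E
```

```text
[ 471.47926428 -323.3529373   150.88307368] [-3.14129279e+00  5.30910023e-04 -3.82972187e-01] 85.30505001290469 10.925
[ 472.4 -331. ] 26.723817825317383 [ 472.1 -331.4]
cam az -16.9 [(16, None, None, None), (20, np.float64(-45.9162362899537), np.float64(13.083763710046298), np.float64(-18.3)), (24, np.float64(-46.9162362899537), np.float64(15.083763710046298), np.float64(-15.6)), (28, np.float64(-45.9162362899537), np.float64(15.083763710046298), np.float64(-14.7)), (32, np.float64(-45.9162362899537), np.float64(15.083763710046298), np.float64(-15.1))]
red [array([860.8, 614.6]), np.float64(35.6), array([862. , 614.9])]
white 
blue [array([544.5, 198.5]), np.float64(34.6), array([544.5, 198.5])]
```

View pics/t2.png

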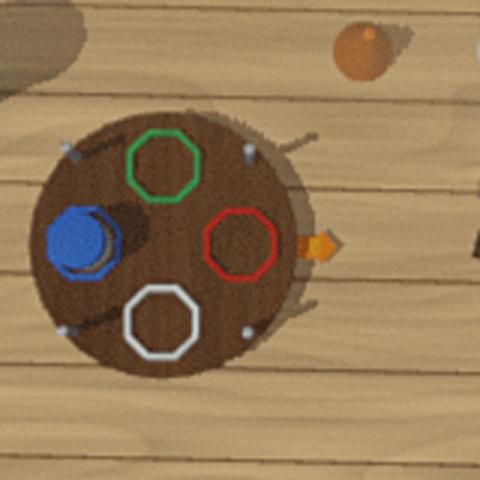

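The disc turned: the red ring is at the pointer (240,243), blue's tin is at (80,240) and white's ring is at (162,322).

```bash
python3 - <<'E'
from h import *
plan([471.2,-329,60],[np.pi,0,np.radians(25)],5)
E
```

```text
-0.01, 0.00, -9.36, 0.0004, 0.0013, 0.0182
-0.01, 0.00, -9.36, 0.0002, 0.0014, 0.0182
-0.01, 0.00, -9.36, -0.0001, 0.0014, 0.0182
-0.01, 0.00, -9.36, -0.0003, 0.0014, 0.0182
-0.01, 0.00, -9.36, -0.0005, 0.0013, 0.0182
```

Emit:
carry_out(deltas=[0,0,-9.36,0.0004,0.0013,0.015,-1,0,0,-9.36,0.0002,0.0014,0.015,-1,0,0,-9.36,0,0.0014,0.015,-1,0,0,-9.36,-0.0003,0.0014,0.017,-1,0,0,-9.36,-0.0005,0.0013,0.02,-1,0,0,0,0,0,0.03,-1,0,0,0,0,0,0.02,-1,0,0,0,0,0,0,-1,0,0,0,0,0,0,1,0,0,0,0,0,0,1,0,0,0,0,0,0,1,0,0,0,0,0,0,1])

```text
clock: 12.52
eef_pos: [471.2, -330.7, 20.3]
tool_rot: [3.14, -0.001, 0.434]
force: [-0.4, 0.8, 7.1]
width: 50.6
gripper_force: 62.2
```

```bash
python3 - <<'E'
from h import *
s=ctrl.read_state();print(s["eef_pos"],s["tool_rot"],s["width"],s["gripper_force"],s["clock"])
yaw=np.degrees(s["tool_rot"][2])-72.9
plan([550.9,57,s["eef_pos"][2]+118],[np.pi,0,np.radians(yaw)],9)
E
```

```text
[ 471.19668083 -330.71595915   20.34869175] [ 3.14027394e+00 -8.71430367e-04  4.33769238e-01] 50.62934318402019 62.24770545959473 12.525
0.00, -0.01, 8.10, 0.0262, -0.0354, -0.0131
0.00, -0.01, 8.10, 0.0209, -0.0387, -0.0131
0.00, -0.01, 8.10, 0.0152, -0.0412, -0.0131
0.00, -0.01, 8.10, 0.0093, -0.0430, -0.0131
0.00, -0.01, 8.10, 0.0031, -0.0439, -0.0131
0.00, -0.01, 8.10, -0.0031, -0.0439, -0.0131
0.00, -0.01, 8.10, -0.0092, -0.0430, -0.0131
0.00, -0.01, 8.10, -0.0152, -0.0413, -0.0131
0.00, -0.01, 8.10, -0.0209, -0.0387, -0.0131
```

Emit:
carry_out(deltas=[0,0,0,0,0,-0.05,1,0,0,0,0,0,-0.05,1,0,0,8.1,0.0262,-0.0354,-0.018,1,0,0,8.1,0.0209,-0.0387,0,1,0,0,8.1,0.0152,-0.0412,0,1,0,0,8.1,0.0093,-0.043,0,1,0,0,8.1,0.0031,-0.0439,0,1,0,0,8.1,-0.0031,-0.0439,0,1,0,0,8.1,-0.0092,-0.043,0,1,0,0,8.1,-0.0152,-0.0413,0,1,0,0,8.1,-0.0209,-0.0387,0,1,0,0,0,0,0,0,1])

```text
clock: 14.02
eef_pos: [550.4, 63.0, 136.6]
tool_rot: [-3.141, 0.002, -0.831]
force: [-0.1, -0.3, -0.4]
width: 50.5
gripper_force: 63.0
```

```bash
python3 - <<'E'
from h import *
s=ctrl.read_state();print(s["eef_pos"],s["tool_rot"],s["width"],s["gripper_force"],s["clock"],s["qpos"])
plan([550.9,57,54.5],[np.pi,0,s["tool_rot"][2]],1)
E
```

```text
[550.35148664  62.98341807 136.5906948 ] [-3.14053330e+00  2.49416507e-03 -8.31178679e-01] 50.475835134629214 63.00665616989136 14.025 [-0.47469882  0.67016339  0.48863583  1.88838563 -0.47390553  0.70020436
 -2.10790806]
-0.06, 0.14, -0.00, 0.0050, 0.0037, 0.0821
```

Emit:
carry_out(deltas=[0,0,0,0,0,0.04,1,0,0,0,0,0,0.02,1,0,0,0,0,0,0,1,0,0,0,0,0,0,1])

```text
clock: 14.52
eef_pos: [550.7, 56.6, 77.9]
tool_rot: [-3.141, -0.0, -0.84]
force: [0.0, 0.6, -0.3]
width: 50.8
gripper_force: 63.0
```

Emit:
carry_out(deltas=[0,0,0,0,0,0.018,1,0,0,0,0,0,0.006,1,0,0,0,0,0,0,1,0,0,0,0,0,0,-1,0,0,0,0,0,0,-1,0,0,0,0,0,0,-1,0,0,0,0,0,-0.045,-1,0,0,0,0,0,-0.05,-1])

```text
clock: 15.52
eef_pos: [549.4, 57.2, 148.1]
tool_rot: [3.139, 0.002, -0.839]
force: [0.4, 0.7, 0.3]
width: 85.1
gripper_force: 0.0
```

```bash
python3 - <<'E'
from h import *
s=ctrl.read_state();print(s["eef_pos"],s["tool_rot"],s["width"],s["gripper_force"],s["clock"],s["qpos"])
plan([470,-228,150],[np.pi,0,np.radians(-95)],8)
E
```

```text
[549.37065014  57.16902788 148.14784536] [ 3.13872632e+00  1.73204736e-03 -8.39094860e-01] 85.11727091042466 0.0 15.525 [-0.48073563  0.65561713  0.51064279  1.88169864 -0.46396683  0.72740514
 -2.11401352]
0.02, 0.00, 5.87, 0.0199, 0.0312, -0.0002
0.02, 0.00, 5.87, 0.0230, 0.0290, -0.0002
0.02, 0.00, 5.87, 0.0258, 0.0265, -0.0002
0.02, 0.00, 5.87, 0.0284, 0.0237, -0.0002
0.02, 0.00, 5.87, 0.0307, 0.0207, -0.0002
0.02, 0.00, 5.87, 0.0326, 0.0175, -0.0002
0.02, 0.00, 5.87, 0.0342, 0.0140, -0.0002
0.02, 0.00, 5.87, 0.0355, 0.0105, -0.0002
```

Emit:
carry_out(deltas=[0,0,5.87,0.0199,0.0312,0,-1,0,0,5.87,0.023,0.029,0,-1,0,0,5.87,0.0258,0.0265,0,-1,0,0,5.87,0.0284,0.0237,0,-1,0,0,5.87,0.0307,0.0207,0,-1,0,0,5.87,0.0326,0.0175,0,-1,0,0,5.87,0.0342,0.014,0,-1,0,0,5.87,0.0355,0.0105,0,-1,0,0,0,0,0,0,-1,0,0,0,0,0,0,-1,0,0,0,0,0,0,-1])

```text
clock: 16.9
eef_pos: [471.2, -226.4, 147.8]
tool_rot: [3.141, 0.001, -1.656]
force: [-0.9, -0.6, 0.4]
width: 85.6
gripper_force: 0.0
```

```bash
python3 - <<'E'
from h import *
s=ctrl.read_state();print(s["eef_pos"],s["tool_rot"],s["clock"])
c,im=snap("wrist","w5",1.2)
a=cv2.imread("pics/w5.png");b=np.load("pics/top0.npy")
ct,it=snap("top","t3",3,(170,100,330,260))
cv2.imwrite("pics/w5c.png",np.hstack([cv2.resize(a,(500,375)),cv2.resize(cv2.imread("pics/t3.png"),(300,300))[:375] if 0 else np.vstack([cv2.resize(cv2.imread("pics/t3.png"),(300,300)),np.zeros((75,300,3),np.uint8)])]))
try:
    xy,r,e=lid(c,im,"white",60,(470,-228));print(xy.round(1),r,np.round(e,1));bars(c,im,np.array(e))
except Exception as ex:print(ex)
E
```

```text
[ 471.17212151 -226.44711468  147.76935625] [ 3.14055133e+00  1.06382930e-03 -1.65612945e+00] 16.9
[ 470.  -229.2] 25.732940673828125 [ 470.1 -229.2]
cam az -93.5 [(16, np.float64(-159.53671441564086), np.float64(-149.53671441564086), np.float64(-154.5)), (20, np.float64(-157.53671441564086), np.float64(-147.53671441564086), np.float64(-152.9)), (24, np.float64(-155.53671441564086), np.float64(-151.53671441564086), np.float64(-153.5)), (28, np.float64(-149.53671441564086), np.float64(-149.53671441564086), np.float64(-149.5)), (32, None, None, None)]
```

View pics/w5c.png

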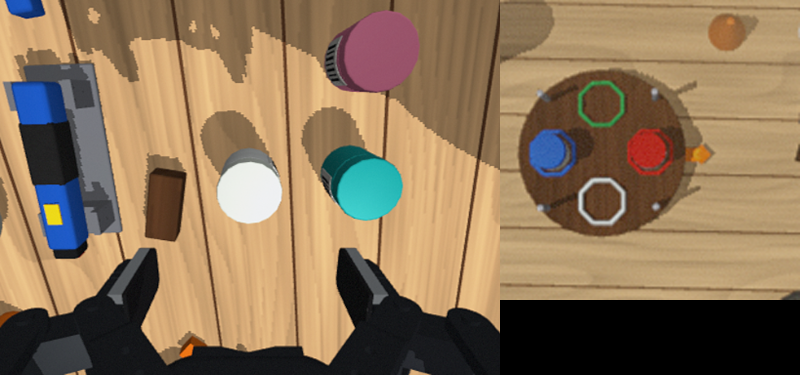

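The red tin sits in its ring at the pointer and blue is in its own. White's label isn't on its −y side either, so it faces −x. I'll turn the hand to look from there.

Emit:
carry_out(deltas=[0,0,-10.6,0,0,0,-1,0,0,-10.6,0,0,0,-1,0,0,-10.6,0,0,0,-1,0,0,-10.6,0,0,0,-1,0,0,-10.6,0,0,0,-1,0,0,-10.6,0,0,0,-1,0,0,-10.6,0,0,0,-1,0,0,-10.6,0,0,0,-1,0,0,-10.6,0,0,0,-1,0,0,-10.6,0,0,0,-1,0,0,-10.6,0,0,0,-1,0,0,-10.6,0,0,0,-1])

```text
clock: 18.5
eef_pos: [471.0, -227.3, 148.1]
tool_rot: [-3.141, 0.001, 0.569]
force: [-0.3, 0.2, 0.5]
width: 85.3
gripper_force: 0.0
```

Emit:
carry_out(deltas=[0,0,-10.6,0,0,0,-1,0,0,-10.6,0,0,0,-1,0,0,-10.6,0,0,0,-1,0,0,-10.6,0,0,0,-1,0,0,-10.6,0,0,0,-1,0,0,-10.6,0,0,0,-1,0,0,-10.6,0,0,0,-1,0,0,-10.6,0,0,0,-1,0,0,-10.6,0,0,0,-1,0,0,-10.6,0,0,0,-1,0,0,-10.6,0,0,0,-1,0,0,0,0,0,0,-1])

```text
clock: 20.0
eef_pos: [470.8, -227.6, 147.9]
tool_rot: [3.141, -0.001, 2.595]
force: [0.4, 0.2, -0.8]
width: 85.6
gripper_force: 0.0
```

```bash
python3 - <<'E'
from h import *
s=ctrl.read_state();print(s["eef_pos"],s["tool_rot"],s["clock"],s["qpos"])
c,im=snap("wrist","w6",1.2)
try:
    xy,r,e=lid(c,im,"white",60,(470,-228));print(xy.round(1),r,np.round(e,1));bars(c,im,np.array(e))
except Exception as ex:print(ex)
E
```

```text
[ 470.76488398 -227.57350537  147.89224982] [ 3.14146657e+00 -1.01633450e-03  2.59521661e+00] 20.0 [ 0.75597646  0.61618491 -0.54003367  1.94306221  0.47247244  0.71044622
  0.95548093]
[ 469.7 -228.1] 25.51663589477539 [ 469.7 -228.1]
cam az 148.1 [(16, np.float64(155.11992444360556), np.float64(214.11992444360556), np.float64(192.6)), (20, np.float64(154.11992444360556), np.float64(212.11992444360556), np.float64(190.8)), (24, np.float64(154.11992444360556), np.float64(209.11992444360556), np.float64(187.7)), (28, np.float64(154.11992444360556), np.float64(203.11992444360556), np.float64(180.2)), (32, np.float64(154.11992444360556), np.float64(194.11992444360556), np.float64(169.2))]
```

View pics/w6.png

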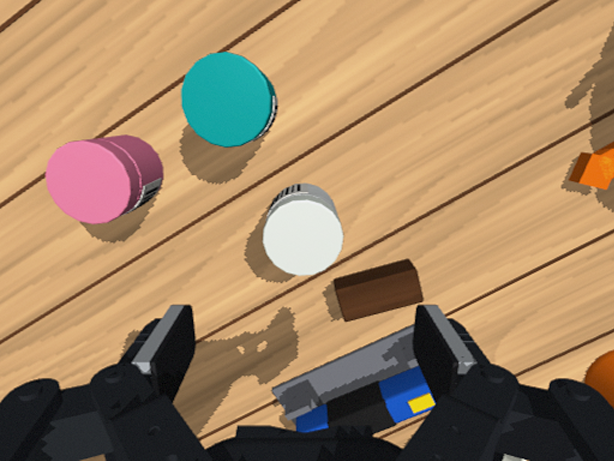

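White's label shows at (290,193), giving an azimuth of about 185°. The toggle block is near the right finger, so I'll grasp with less opening and turn a further 20°.

Emit:
carry_out(deltas=[0,0,-10,0.0005,0.0005,0.04,-0.5,0,0,-10,0.0005,0,0.03,-0.5,0,0,0,0,0,0,-0.5,0,0,0,0,0,0.03,-0.5,0,0,0,0,0,0.022,-0.5,0,0,0,0,0,0.007,-0.5,0,0,0,0,0,0,-0.5,0,0,0,0,0,0,1,0,0,0,0,0,0,1,0,0,0,0,0,0,1,0,0,0,0,0,0,1])

```text
clock: 21.42
eef_pos: [471.0, -227.3, 20.4]
tool_rot: [-3.141, 0.002, 2.945]
force: [-1.1, -0.0, 6.3]
width: 50.9
gripper_force: 62.1
```

```bash
python3 - <<'E'
from h import *
s=ctrl.read_state();print(s["eef_pos"],s["tool_rot"],s["width"],s["gripper_force"],s["clock"])
plan([474.2,130.1,s["eef_pos"][2]],[np.pi,0,s["tool_rot"][2]-np.radians(3.2)],8)
E
```

```text
[ 470.97005487 -227.27955296   20.44570662] [-3.14105450e+00  1.62916876e-03  2.94465665e+00] 50.89472102203875 62.13600754737854 21.425
-0.00, 0.01, 0.40, 0.0083, 0.0439, -0.0000
-0.00, 0.01, 0.40, 0.0087, 0.0438, -0.0000
-0.00, 0.01, 0.40, 0.0090, 0.0438, -0.0000
-0.00, 0.01, 0.40, 0.0093, 0.0437, -0.0000
-0.00, 0.01, 0.40, 0.0096, 0.0436, -0.0000
-0.00, 0.01, 0.40, 0.0099, 0.0436, -0.0000
-0.00, 0.01, 0.40, 0.0102, 0.0435, -0.0000
-0.00, 0.01, 0.40, 0.0105, 0.0434, -0.0000
```

Emit:
carry_out(deltas=[0,0,0,0,0,-0.055,1,0,0,0,0,0,-0.06,1,0,0,0.4,0.0083,0.0439,-0.004,1,0,0,0.4,0.0087,0.0438,0,1,0,0,0.4,0.009,0.0438,0,1,0,0,0.4,0.0093,0.0437,0,1,0,0,0.4,0.0096,0.0436,0,1,0,0,0.4,0.0099,0.0436,0,1,0,0,0.4,0.0102,0.0435,0,1,0,0,0.4,0.0105,0.0434,0,1,0,0,0,0,0,0.03,1,0,0,0,0,0,0,1])

```text
clock: 22.92
eef_pos: [471.2, 129.9, 107.1]
tool_rot: [-3.139, -0.004, 2.891]
force: [-0.4, -0.3, -1.6]
width: 50.6
gripper_force: 63.5
```

Emit:
carry_out(deltas=[0,0,0,0,0,0.02,1,0,0,0,0,0,0.01,1,0,0,0,0,0,0,1])

```text
clock: 23.3
eef_pos: [472.6, 129.8, 78.1]
tool_rot: [-3.141, -0.001, 2.889]
force: [-1.1, 0.2, -1.3]
width: 50.8
gripper_force: 63.5
```

Emit:
carry_out(deltas=[0,0,0,-0.0015,0,0.018,1,0,0,0,0,0,0.006,1,0,0,0,0,0,0,1,0,0,0,0,0,0,-0.8,0,0,0,0,0,0,-0.8,0,0,0,0,0,0,-0.8,0,0,0,0,0,-0.045,-0.8,0,0,0,0,0,-0.055,-0.8])

```text
clock: 24.3
eef_pos: [473.3, 129.8, 154.4]
tool_rot: [-3.14, -0.004, 2.89]
force: [2.2, 0.3, 1.1]
width: 76.6
gripper_force: 0.0
```

```bash
python3 - <<'E'
from h import *
s=ctrl.read_state();print(s["eef_pos"],s["tool_rot"],s["width"],s["clock"],s["qpos"])
plan([625,-250,150],[np.pi,0,np.radians(90)],9)
E
```

```text
[473.33410377 129.8204597  154.42308998] [-3.14035495 -0.00355871  2.89023011] 76.62229595860617 24.3 [ 0.08637533  0.58189831 -0.60296843  2.01746051  0.50541809  0.6960326
  0.48110876]
-0.02, -0.01, 8.40, -0.0268, -0.0367, 0.0004
-0.02, -0.01, 8.40, -0.0319, -0.0324, 0.0004
-0.02, -0.01, 8.40, -0.0363, -0.0274, 0.0004
-0.02, -0.01, 8.40, -0.0399, -0.0218, 0.0004
-0.02, -0.01, 8.40, -0.0426, -0.0157, 0.0004
-0.02, -0.01, 8.40, -0.0445, -0.0093, 0.0004
-0.02, -0.01, 8.40, -0.0454, -0.0027, 0.0005
-0.02, -0.01, 8.40, -0.0453, 0.0039, 0.0005
-0.02, -0.01, 8.40, -0.0442, 0.0105, 0.0005
```

Emit:
carry_out(deltas=[0,0,8.4,-0.0268,-0.0367,0,-0.8,0,0,8.4,-0.0319,-0.0324,0,-0.8,0,0,8.4,-0.0363,-0.0274,0,-0.8,0,0,8.4,-0.0399,-0.0218,0,-0.8,0,0,8.4,-0.0426,-0.0157,0,-0.8,0,0,8.4,-0.0445,-0.0093,0,-0.8,0,0,8.4,-0.0454,-0.0027,0,-0.8,0,0,8.4,-0.0453,0.0039,0,-0.8,0,0,8.4,-0.0442,0.0105,0,-0.8,0,0,0,0,0,0,-0.8,0,0,0,0,0,0,-0.8])

```text
clock: 25.68
eef_pos: [625.3, -248.9, 153.4]
tool_rot: [-3.14, -0.002, 1.572]
force: [-0.4, 0.1, 0.2]
width: 77.0
gripper_force: 0.0
```

```bash
python3 - <<'E'
from h import *
s=ctrl.read_state();print(s["eef_pos"],s["tool_rot"],s["clock"],s["qpos"])
c,im=snap("wrist","w7",1)
ct,it=snap("top","t4",3,(170,100,330,260))
cv2.imwrite("pics/w7c.png",np.hstack([cv2.imread("pics/w7.png"),np.vstack([cv2.resize(cv2.imread("pics/t4.png"),(280,280)),np.zeros((104,280,3),np.uint8)])]))
h=cv2.cvtColor(im,cv2.COLOR_RGB2HSV);print({k:proj(c,X).round() for k,X in dict(sc=[629,-253,50],n=[629,-178,50],t=[629,-328,50]).items()})
E
```

```text
[ 625.32601997 -248.87912642  153.44643578] [-3.13986533e+00 -1.55187527e-03  1.57153758e+00] 25.675 [ 0.4824513   0.75565422 -0.25694234  1.51299715  0.22238861  0.90387079
  0.15489301]
{'sc': array([257., 198.]), 'n': array([257., 103.]), 't': array([257., 278.])}
```

View pics/w7c.png

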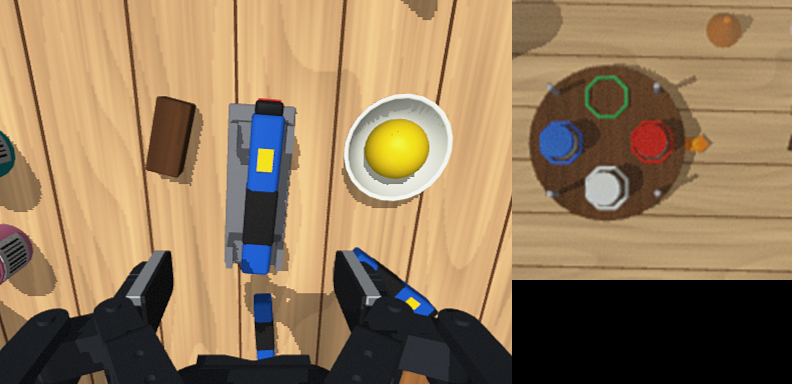

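All three tins sit in their rings. The scanner lies in the rest with its nose at about (268,102), its tail at (257,272) and a slight yaw.

```bash
python3 - <<'E'
from h import *
c=ctrl.calibration("wrist");im=np.load("pics/w7.npy")
h=cv2.cvtColor(im,cv2.COLOR_RGB2HSV);m=((h[...,0]>105)&(h[...,0]<130)&(h[...,1]>120)).astype(np.uint8);m[:,:235]=0;m[:,300:]=0;m[:100]=0;m[278:]=0
for a,b in((118,145),(175,186),(252,268)):
    for v in range(a,b,8):
        u=np.where(m[v])[0]
        if len(u)>5:print(v,u.min(),u.max(),ray(c,(u.min(),v),50)[:2].round(1),ray(c,(u.max(),v),50)[:2].round(1))
print(ray(c,(269,101),50),ray(c,(268,113),50),ray(c,(257,273),50))
# rest base corners z=6ish: left edge
print([ray(c,p,6)[:2].round(1) for p in((229,104),(227,262))],[ray(c,p,38)[:2].round(1) for p in((229,104),(296,107))])
E
```

```text
118 252 283 [ 625.2 -188.3] [ 648.6 -188.2]
126 251 284 [ 624.5 -194.2] [ 649.6 -194.1]
134 251 283 [ 624.5 -200.2] [ 649.  -200.2]
142 250 282 [ 623.7 -206.4] [ 648.4 -206.3]
175 248 278 [ 622.1 -232.7] [ 646.  -232.6]
183 247 278 [ 621.2 -239.3] [ 646.2 -239.2]
252 242 270 [ 616.7 -301.4] [ 640.9 -301.3]
260 242 269 [ 616.6 -309.2] [ 640.2 -309.1]
[ 637.83513578 -175.90750463   50.        ] [ 637.23595538 -184.56651169   50.        ] [ 629.78312024 -322.14698607   50.        ]
[array([ 604.8, -179.7]), array([ 599.3, -336.6])] [array([ 607.1, -178.5]), array([ 659.6, -180.7])]
```

Emit:
carry_out(deltas=[0,0,4,-0.001,0.0072,0.03,-0.2,0,0,0,0,0,0.03,-0.2,0,0,0,0,0,0.03,-0.2,0,0,0,0,0,0.025,-0.2,0,0,0,0,0,0.014,-0.2,0,0,0,0,0,0.004,-0.2,0,0,0,0,0,0,-0.2,0,0,0,0,0,0,1,0,0,0,0,0,0,1,0,0,0,0,0,0,1,0,0,0,0,0,0,1])

```text
clock: 27.15
eef_pos: [633.7, -251.3, 22.1]
tool_rot: [3.14, 0.001, 1.5]
force: [-0.6, -0.2, 6.0]
width: 24.7
gripper_force: 60.1
```

```bash
python3 - <<'E'
from h import *
s=ctrl.read_state();print(s["eef_pos"],s["tool_rot"],s["width"],s["gripper_force"],s["clock"],s["qpos"],s["force"])
C=np.array([549.1,131.9]);d=np.array([np.cos(np.radians(-88.6)),np.sin(np.radians(-88.6))])
T=C+d*256;print("scan centre",T)
plan([*T,62],[np.pi,0,np.radians(91.4)],6)
E
```

```text
[ 633.71968339 -251.28739776   22.14439131] [3.14038336e+00 5.37455505e-04 1.50039360e+00] 24.699575036213858 60.08515655994415 27.15 [ 0.44680256  0.92943005 -0.19741343  1.55294032  0.25200754  0.68298682
  0.06037313] [-0.60798735 -0.16666924  5.98255292]
scan centre [ 555.35463761 -124.02358138]
0.01, 0.01, -0.91, 0.0202, -0.0145, -0.0067
0.01, 0.01, -0.91, 0.0205, -0.0142, -0.0067
0.01, 0.01, -0.91, 0.0207, -0.0139, -0.0067
0.01, 0.01, -0.91, 0.0209, -0.0135, -0.0067
0.01, 0.01, -0.91, 0.0211, -0.0132, -0.0067
0.01, 0.01, -0.91, 0.0213, -0.0129, -0.0066
```

Emit:
carry_out(deltas=[0,0,0,0,0,-0.03,1,0,0,0,0,0,-0.045,1,0,0,-0.91,0.0202,-0.0145,-0.01,1,0,0,-0.91,0.0205,-0.0142,0,1,0,0,-0.91,0.0207,-0.0139,0,1,0,0,-0.91,0.0209,-0.0135,0,1,0,0,-0.91,0.0211,-0.0132,0.015,1,0,0,-0.91,0.0213,-0.0129,0.025,1,0,0,0,0,0,0.02,1,0,0,0,0,0,0.004,1,0,0,0,0,0,0,1])

```text
clock: 28.52
eef_pos: [554.7, -124.2, 42.0]
tool_rot: [-3.141, 0.0, 1.595]
force: [0.4, -0.8, -0.4]
width: 25.1
gripper_force: 59.2
```

```bash
python3 - <<'E'
from h import *
s=ctrl.read_state();print(s["eef_pos"],s["tool_rot"],s["width"],s["clock"],s["force"])
c,im=snap("wrist","w8",1.2)
print("nose",proj(c,[553.5,-49,71])*1.2,"label",proj(c,[551.6,31,58])*1.2,ray(c,(257,200),94))
xy,r,e=lid(c,im,"red",94,(551,57));print(xy,r,e)
bars(c,im-0,np.array([551,57]),z0=68)
E
```

```text
[ 554.71843354 -124.17267004   42.0238086 ] [-3.14098620e+00  8.08003285e-05  1.59527022e+00] 25.069562802966047 28.525 [ 0.36118865 -0.78143448 -0.44072092]
nose [303.28986955 122.54767087] label [ 303.50462489 -210.05809134] [555.48152498 -76.38087041  94.        ]Traceback (most recent call last):
  File "<stdin>", line 5, in <module>
  File "h.py", line 44, in lid
    k=min((i for i in range(1,n) if st[i,4]>300),key=lambda i:np.hypot(*(ce[i]-u)))
ValueError: min() iterable argument is empty
```

View pics/w8.png

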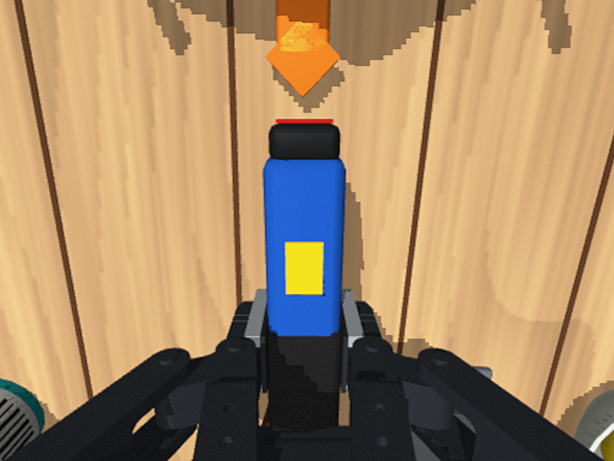

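The scanner nose is at (304,122), in line with the pointer tip at (304,97) and where predicted. I'll hold there for the red reading.

Emit:
carry_out(deltas=[0,0,0,0,0,0,1,0,0,0,0,0,0,1,0,0,0,0,0,0,1,0,0,0,0,0,0,1,0,0,0,0,0,0,1,0,0,0,0,0,0,1,0,0,0,0,0,0,1,0,0,0,0,0,0,1,0,0,0,0,0,0,1,0,0,0,0,0,0,1,0,0,0,0,0,0,1,0,0,0,0,0,0,1])

```text
clock: 30.08
eef_pos: [554.5, -123.8, 42.0]
tool_rot: [-3.141, -0.0, 1.596]
force: [0.8, -0.1, -0.9]
width: 25.1
gripper_force: 59.2
```

```bash
python3 - <<'E'
from h import *
s=ctrl.read_state();print(s["eef_pos"],s["clock"])
c,im=snap("scene","s1",1)
ct,it=snap("top","t5",3,(170,100,330,260))
p=proj(c,[549,132,60]).astype(int);print(p)
a=im[p[1]-65:p[1]+65,p[0]-70:p[0]+70]
cv2.imwrite("pics/s1c.png",np.hstack([cv2.resize(a[:,:,::-1],(450,418),interpolation=2),cv2.resize(cv2.imread("pics/t5.png"),(350,418))]))
E
```

```text
[ 554.50038662 -123.75952567   41.97521475] 30.075
[261 221]
```

View pics/s1c.png

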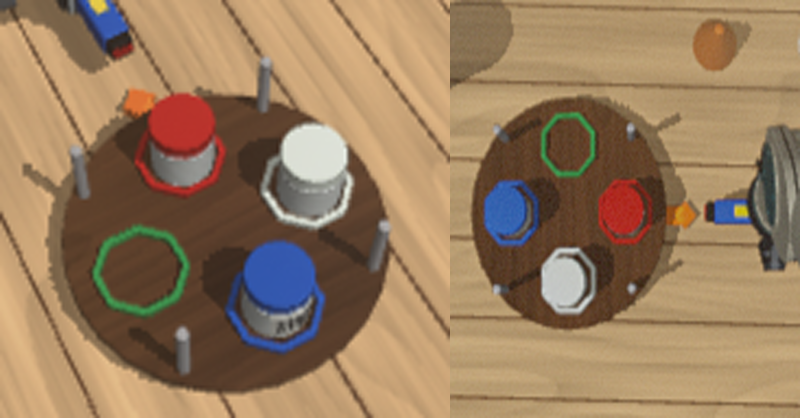

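Scene and top views: all tins are upright in their rings and blue's label faces outward. The nose at (705,212) is in line with the pointer and red.

```bash
cat >> h.py <<'E'
def push():
    s=ctrl.read_state();R=Ro.from_euler("xyz",s["tool_rot"]);p=np.array(s["eef_pos"]);C=np.array([549.1,131.9])
    f=lambda a,g=0:np.r_[C+118*np.array([np.cos(np.radians(a)),np.sin(np.radians(a))])+[20+g,-67],56]
    W=[[600,-124,56],[656,-115,56],[f(-43.6,5)[0],-60,56],f(-43.6,5)]+[f(-43.6-t) for t in np.linspace(0,68,10)]+[None]
    for w in W[:-1]:
        print((R.inv().apply(np.array(w)-p)/1000).round(4).tolist(),np.round(w,0));p=np.array(w)
    for w in([p[0],-90,56],[p[0]+10,-124,56],[555,-124,42.5]):
        print("back",(R.inv().apply(np.array(w)-p)/1000).round(4).tolist(),np.round(w,0));p=np.array(w)
E
python3 -c "
from h import *
push()"
```

```text
[-0.0014, 0.0455, -0.0141] [ 600 -124   56]
[0.0076, 0.0562, -0.0] [ 656 -115   56]
[0.0549, 0.0049, 0.0] [660. -60.  56.]
[0.0435, 0.0011, 0.0] [660. -16.  56.]
[0.0001, -0.005, 0.0] [655. -16.  56.]
[-0.0102, -0.0117, 0.0] [643. -27.  56.]
[-0.0086, -0.0129, 0.0] [630. -36.  56.]
[-0.0068, -0.014, 0.0] [617. -43.  56.]
[-0.0049, -0.0147, 0.0] [602. -48.  56.]
[-0.003, -0.0153, 0.0] [587. -52.  56.]
[-0.0009, -0.0155, 0.0] [571. -53.  56.]
[0.0011, -0.0155, 0.0] [556. -52.  56.]
[0.0032, -0.0152, 0.0] [540. -50.  56.]
[0.0051, -0.0147, 0.0] [526. -45.  56.]
back [-0.0452, -0.0011, -0.0] [526. -90.  56.]
back [-0.0342, 0.0091, -0.0] [ 536. -124.   56.]
back [-0.0005, 0.0193, 0.0135] [ 555. -124.   42.]
```

Emit:
carry_out(deltas=[0,0,0,0,0,0,1,0,0,0,0,0,0,1,0,0,0,0,0,0,1,0,0,0,-0.0014,0.0455,-0.0141,1,0,0,0,0.0076,0.0562,0,1,0,0,0,0.0549,0.0049,0,1,0,0,0,0.0435,0.0011,0,1,0,0,0,0,0,0,1,0,0,0,0,0,0,1])

```text
clock: 31.3
eef_pos: [659.3, -17.3, 55.8]
tool_rot: [-3.14, 0.001, 1.596]
force: [0.8, -0.4, -1.8]
width: 25.0
gripper_force: 59.7
```

Emit:
carry_out(deltas=[0,0,0,0,-0.005,0,1,0,0,0,-0.0102,-0.0117,0,1,0,0,0,-0.0086,-0.0129,0,1,0,0,0,-0.0068,-0.014,0,1,0,0,0,-0.0049,-0.0147,0,1,0,0,0,-0.003,-0.0153,0,1,0,0,0,-0.0009,-0.0155,0,1,0,0,0,0.0011,-0.0155,0,1,0,0,0,0.0032,-0.0152,0,1,0,0,0,0.0051,-0.0147,0,1,0,0,0,-0.0452,-0.0011,0,1,0,0,0,-0.0342,0.0091,0,1])

```text
clock: 32.8
eef_pos: [532.8, -126.2, 56.2]
tool_rot: [-3.137, 0.001, 1.595]
force: [-0.1, -0.0, -0.7]
width: 25.2
gripper_force: 59.8
```

```bash
python3 - <<'E'
from h import *
s=ctrl.read_state();print(s["eef_pos"],s["tool_rot"],s["clock"],s["width"])
ct,it=snap("top","t6",3,(170,100,330,260))
c,im=snap("wrist","w9",1)
cv2.imwrite("pics/t6c.png",np.hstack([cv2.resize(cv2.imread("pics/t6.png"),(384,384)),cv2.resize(cv2.imread("pics/w9.png"),(400,384))]))
push()
E
```

```text
[ 532.84611754 -126.22029942   56.15225805] [-3.13736454e+00  5.52642358e-04  1.59517581e+00] 32.8 25.155539482331932
[0.0055, 0.0656, 0.0001] [ 600 -124   56]
[0.008, 0.0561, -0.0001] [ 656 -115   56]
[0.0549, 0.0045, -0.0002] [660. -60.  56.]
[0.0435, 0.0007, -0.0002] [660. -16.  56.]
[0.0001, -0.005, 0.0] [655. -16.  56.]
[-0.0103, -0.0116, 0.0001] [643. -27.  56.]
[-0.0087, -0.0129, 0.0] [630. -36.  56.]
[-0.0069, -0.0139, 0.0] [617. -43.  56.]
[-0.0051, -0.0147, 0.0] [602. -48.  56.]
[-0.0031, -0.0152, 0.0] [587. -52.  56.]
[-0.001, -0.0155, 0.0] [571. -53.  56.]
[0.001, -0.0155, 0.0] [556. -52.  56.]
[0.003, -0.0153, 0.0] [540. -50.  56.]
[0.005, -0.0147, 0.0] [526. -45.  56.]
back [-0.0452, -0.0008, 0.0002] [526. -90.  56.]
back [-0.0342, 0.0094, 0.0001] [ 536. -124.   56.]
back [-0.0003, 0.0194, 0.0135] [ 555. -124.   42.]
```

View pics/t6c.png

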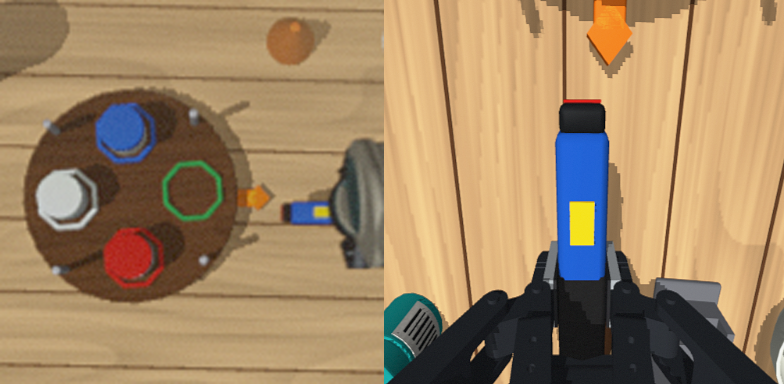

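It turned: the green ring is at the pointer (190,190) and the scanner is still firmly gripped. I have used 13 of the 14 views. Now the second push.

Emit:
carry_out(deltas=[0,0,0,0.0055,0.0576,0,1,0,0,0,0.008,0.0561,0,1,0,0,0,0,0.008,0,1,0,0,0,0.0549,0.0045,0,1,0,0,0,0.0435,0.0007,0,1,0,0,0,0,0,0,1,0,0,0,0,0,0,1])

```text
clock: 33.78
eef_pos: [658.1, -10.2, 55.7]
tool_rot: [-3.139, 0.001, 1.596]
force: [-0.1, -0.9, -0.5]
width: 25.3
gripper_force: 59.8
```

Emit:
carry_out(deltas=[0,0,0,0,-0.005,0,1,0,0,0,-0.0102,-0.0117,0,1,0,0,0,-0.0086,-0.0129,0,1,0,0,0,-0.0068,-0.014,0,1,0,0,0,-0.0049,-0.0147,0,1,0,0,0,-0.003,-0.0153,0,1,0,0,0,-0.0009,-0.0155,0,1,0,0,0,0.0011,-0.0155,0,1,0,0,0,0.0032,-0.0152,0,1,0,0,0,0.0051,-0.0147,0,1,0,0,0,-0.0452,-0.0011,0,1,0,0,0,-0.0342,0.0091,0,1])

```text
clock: 35.28
eef_pos: [533.2, -118.9, 56.1]
tool_rot: [-3.138, 0.001, 1.595]
force: [0.4, 1.0, -0.3]
width: 25.3
gripper_force: 59.9
```

```bash
cat >> h.py <<'E'
def chk(f,k):
    s=ctrl.read_state();print(s["eef_pos"].round(1),s["tool_rot"].round(3),s["clock"],s["width"])
    R=Ro.from_euler("xyz",s["tool_rot"]);print("to scan",(R.inv().apply(np.array([555,-124,42.5])-s["eef_pos"])/1000).round(4))
    ct,it=snap("top",f,3,(170,100,330,260)); C=np.array([549.1,131.9])
    for k in ("red","blue","white"):
        h=cv2.cvtColor(it,cv2.COLOR_RGB2HSV).astype(int);m=F[k](h[...,0],h[...,1],h[...,2]) if k!="white" else (h[...,1]<45)&(h[...,2]>150)
        m=m.astype(np.uint8);m[:,:175]=0;m[:,275:]=0;m[:135]=0;m[225:]=0
        m=cv2.morphologyEx(m,cv2.MORPH_OPEN,np.ones((5,5),np.uint8))
        n,l,st,ce=cv2.connectedComponentsWithStats(m)
        if n<2: print(k,"none");continue
        i=1+st[1:,4].argmax();X=ray(ct,ce[i],94)[:2]-C;print(k,st[i,4],"r",np.hypot(*X).round(1),"az",np.degrees(np.arctan2(X[1],X[0])).round(1))
E
python3 -c "
from h import *
chk('t7','blue')"
```

```text
[ 533.2 -118.9   56.1] [-3.138e+00  1.000e-03  1.595e+00] 35.275 25.286519779700754
to scan [-0.0056  0.0217  0.0136]
red 321 r 73.4 az 93.7
blue 329 r 73.2 az -82.3
white 290 r 76.1 az 5.1
```

Emit:
carry_out(deltas=[0,0,0,-0.0056,0.0205,0,1,0,0,0,0,0,0.0136,1,0,0,0,0,0,0,1,0,0,0,0,0,0,1,0,0,0,0,0,0,1])

```text
clock: 35.95
eef_pos: [556.1, -121.3, 42.6]
tool_rot: [-3.14, -0.0, 1.596]
force: [-0.0, 0.2, -2.1]
width: 25.1
gripper_force: 59.9
```

```bash
python3 -c "
from h import *
chk('t8','blue')"
```

```text
[ 556.1 -121.3   42.6] [-3.14  -0.     1.596] 35.95 25.118611071824578
to scan [-0.0027 -0.0012  0.0001]
red 322 r 73.9 az 88.5
blue 313 r 72.8 az -88.4
white 293 r 75.9 az -0.4
```

Emit:
carry_out(deltas=[0,0,0,-0.0027,-0.001,0,1,0,0,0,0,0,0,1,0,0,0,0,0,0,1,0,0,0,0,0,0,1,0,0,0,0,0,0,1,0,0,0,0,0,0,1,0,0,0,0,0,0,1,0,0,0,0,0,0,1,0,0,0,0,0,0,1,0,0,0,0,0,0,1,0,0,0,0,0,0,1,0,0,0,0,0,0,1])

```text
clock: 37.5
eef_pos: [555.6, -124.3, 42.4]
tool_rot: [-3.141, -0.0, 1.596]
force: [0.1, 1.2, -1.6]
width: 25.4
gripper_force: 59.9
```

Emit:
carry_out(deltas=[0,0,0,0,0,0,1,0,0,0,0,0,0,1,0,0,0,0,0,0,1,0,0,0,0,0,0,1,0,0,0,0,0,0,1,0,0,0,0,0,0,1])

```text
clock: 38.25
eef_pos: [555.6, -124.4, 42.5]
tool_rot: [-3.141, -0.0, 1.596]
force: [-0.5, -0.5, -1.0]
width: 25.1
gripper_force: 59.9
```

Emit:
carry_out(deltas=[0,0,0,-0.0014,0.0455,-0.0141,1,0,0,0,0.0076,0.0562,0,1,0,0,0,0.0549,0.0049,0,1,0,0,0,0.0435,0.0011,0,1,0,0,0,0,0,0,1,0,0,0,0,0,0,1])

```text
clock: 39.0
eef_pos: [660.5, -17.9, 56.3]
tool_rot: [-3.14, 0.001, 1.596]
force: [-0.2, -0.9, -2.0]
width: 25.5
gripper_force: 60.0
```

Emit:
carry_out(deltas=[0,0,0,0,-0.005,0,1,0,0,0,-0.0102,-0.0117,0,1,0,0,0,-0.0086,-0.0129,0,1,0,0,0,-0.0068,-0.014,0,1,0,0,0,-0.0049,-0.0147,0,1,0,0,0,-0.003,-0.0153,0,1,0,0,0,-0.0009,-0.0155,0,1,0,0,0,0.0011,-0.0155,0,1,0,0,0,0.0032,-0.0152,0,1,0,0,0,0.0051,-0.0147,0,1,0,0,0,-0.0452,-0.0011,0,1,0,0,0,-0.0342,0.0091,0,1])

```text
clock: 40.5
eef_pos: [534.2, -127.1, 56.7]
tool_rot: [-3.138, 0.001, 1.595]
force: [0.5, -0.1, -0.7]
width: 25.3
gripper_force: 60.1
```

Emit:
carry_out(deltas=[0,0,0,0,0.0205,0,1,0,0,0,0,0,0.0136,1,0,0,0,0,0,0,1,0,0,0,0,0,0,1,0,0,0,0,0,0,1])

```text
clock: 41.12
eef_pos: [556.8, -123.8, 43.1]
tool_rot: [-3.14, -0.0, 1.596]
force: [0.5, -0.8, -1.9]
width: 24.8
gripper_force: 60.0
```

```bash
python3 -c "
from h import *
chk('t9','white')"
```

```text
[ 556.8 -123.8   43.1] [-3.14  -0.     1.596] 41.125 24.782201394981232
to scan [-0.0002 -0.0018  0.0006]
red 318 r 74.0 az -0.0
blue 319 r 74.0 az 178.3
white 286 r 75.6 az -90.1
```

Emit:
carry_out(deltas=[0,0,0,0,-0.0018,0,1,0,0,0,0,0,0,1,0,0,0,0,0,0,1,0,0,0,0,0,0,1,0,0,0,0,0,0,1,0,0,0,0,0,0,1,0,0,0,0,0,0,1,0,0,0,0,0,0,1,0,0,0,0,0,0,1,0,0,0,0,0,0,1,0,0,0,0,0,0,1,0,0,0,0,0,0,1])

```text
clock: 42.68
eef_pos: [555.5, -124.1, 42.9]
tool_rot: [-3.141, -0.0, 1.596]
force: [0.1, 1.0, -1.6]
width: 24.8
gripper_force: 60.0
```

Emit:
carry_out(deltas=[0,0,0,0,0,0,1,0,0,0,0,0,0,1,0,0,0,0,0,0,1,0,0,0,0,0,0,1,0,0,0,0,0,0,1,0,0,0,0,0,0,1])

```text
clock: 43.42
eef_pos: [555.5, -124.2, 42.9]
tool_rot: [-3.141, -0.0, 1.596]
force: [0.8, -0.1, -2.1]
width: 24.9
gripper_force: 60.0
```

```bash
python3 -c "
from h import *
chk('t10','white')
plan([633,-254,100],[np.pi,0,1.513],6)"
```

```text
[ 555.5 -124.2   42.9] [-3.141 -0.     1.596] 43.425 24.945503450711694
to scan [ 0.0002 -0.0005  0.0004]
red 324 r 74.2 az -0.5
blue 320 r 74.1 az 178.2
white 285 r 75.7 az -90.2
-0.01, -0.00, 0.79, -0.0220, 0.0124, -0.0095
-0.01, -0.00, 0.79, -0.0218, 0.0127, -0.0095
-0.01, -0.00, 0.79, -0.0216, 0.0130, -0.0095
-0.01, -0.00, 0.79, -0.0214, 0.0133, -0.0095
-0.01, -0.00, 0.79, -0.0212, 0.0136, -0.0095
-0.01, -0.00, 0.79, -0.0211, 0.0139, -0.0095
```

Emit:
carry_out(deltas=[0,0,0,0,0,-0.03,1,0,0,0,0,0,-0.027,1,0,0,0.79,-0.022,0.0124,0,1,0,0,0.79,-0.0218,0.0127,0,1,0,0,0.79,-0.0216,0.013,0,1,0,0,0.79,-0.0214,0.0133,0,1,0,0,0.79,-0.0212,0.0136,0,1,0,0,0.79,-0.0211,0.0139,0,1,0,0,0,0,0,0,1,0,0,0,0,0,0,1])

```text
clock: 44.72
eef_pos: [632.6, -252.9, 99.5]
tool_rot: [-3.14, -0.001, 1.514]
force: [-0.0, 0.4, -2.2]
width: 25.2
gripper_force: 60.1
```

```bash
python3 - <<'E'
from h import *
s=ctrl.read_state();print(s["eef_pos"],s["tool_rot"])
c,im=snap("wrist","w10",1);ct,it=snap("top","t11",1)
# scanner edges in hand at z = TCP+28
h=cv2.cvtColor(im,cv2.COLOR_RGB2HSV);m=(h[...,0]>105)&(h[...,0]<130)&(h[...,1]>120);z=s["eef_pos"][2]+28
for v in range(150,260,15):
    u=np.where(m[v,200:320])[0]+200
    if len(u)>20: print(v,u.min(),u.max(),((ray(c,(u.min(),v),z)+ray(c,(u.max(),v),z))/2).round(1))
# rest grey edges (base plate) in the first wrist picture and first top picture
g=np.load("pics/top0.npy");hh=cv2.cvtColor(g,cv2.COLOR_RGB2HSV);w=((hh[...,1]<60)&(hh[...,2]<190)&(hh[...,2]>60)).astype(np.uint8);w[:145]=0;w[175:]=0;w[:,:325]=0;w[:,392:]=0
ys,xs=np.where(w);print(xs.min(),xs.max(),ys.min(),ys.max(),ray(ct,(xs.min(),ys.max()),6),ray(ct,(xs.max(),ys.max()),6))
E
```

```text
[ 632.60009695 -252.94725036   99.52259281] [-3.13959011e+00 -1.20074840e-03  1.51368714e+00]
150 219 287 [ 636.8 -194.5  127.5]
165 220 287 [ 636.6 -200.   127.5]
180 221 286 [ 636.3 -205.7  127.5]
195 221 286 [ 636.  -211.6  127.5]
210 221 285 [ 635.5 -217.6  127.5]
225 222 284 [ 635.1 -223.8  127.5]
240 222 284 [ 634.7 -230.3  127.5]
255 222 284 [ 634.3 -236.9  127.5]
330 383 147 169 [ 593.1973571  -179.76925503    6.        ] [ 596.47822716 -337.13254003    6.        ]
```

Emit:
carry_out(deltas=[0,0,0,0,0.0008,0.03,1,0,0,0,0,0,0.025,1,0,0,0,0,0,0.012,1,0,0,0,0,0,0.007,1,0,0,0,0,0,0.003,1,0,0,0,0,0,0,1])

```text
clock: 45.58
eef_pos: [634.4, -254.1, 23.4]
tool_rot: [3.141, 0.0, 1.513]
force: [-0.0, 0.5, -1.5]
width: 25.2
gripper_force: 60.1
```

Emit:
carry_out(deltas=[0,0,0,0,0,0.0015,1,0,0,0,0,0,0,1,0,0,0,0,0,0,-0.2,0,0,0,0,0,0,-0.2,0,0,0,0,0,0,-0.2,0,0,0,0,0,-0.03,-0.2,0,0,0,0,0,-0.05,-0.2,0,0,0,-0.008,-0.008,-0.05,-0.2,0,0,0,0,0,0,-0.2,0,0,0,0,0,0,-0.2])

```text
clock: 46.82
eef_pos: [625.2, -261.5, 151.1]
tool_rot: [-3.14, -0.0, 1.513]
force: [0.3, -0.7, 0.4]
width: 51.3
gripper_force: 0.0
```

```bash
python3 - <<'E'
from h import *
s=ctrl.read_state();print(s["eef_pos"],s["tool_rot"],s["force"],s["width"])
c,im=snap("wrist","w11",1);chk("t12","x");cs,si=snap("scene","s2",1)
p=(261,221);a=si[p[1]-65:p[1]+65,p[0]-70:p[0]+70]
cv2.imwrite("pics/fin.png",np.hstack([cv2.resize(a[:,:,::-1],(400,384),interpolation=2),cv2.resize(cv2.imread("pics/w11.png"),(400,384))]))
E
```

```text
[ 625.18278853 -261.47136667  151.08481111] [-3.14022770e+00 -2.29000291e-04  1.51300276e+00] [ 0.33557186 -0.67231033  0.43961594] 51.25710390196683
[ 624.8 -261.1  150.2] [-3.139e+00 -1.000e-03  1.513e+00] 46.875 51.19700402121974
to scan [ 0.1328 -0.0773  0.108 ]
red 319 r 74.0 az 0.0
blue 321 r 74.1 az 178.2
white 282 r 75.8 az -90.2
```

View pics/fin.png

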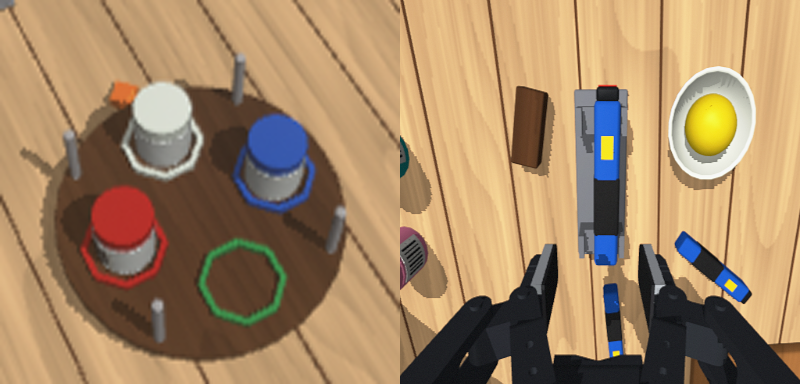

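```bash
python3 - <<'E'
from h import *
c=ctrl.calibration("wrist")
for f in ("w11",):
    im=np.load(f"pics/{f}.npy");h=cv2.cvtColor(im,cv2.COLOR_RGB2HSV);m=((h[...,0]>105)&(h[...,0]<130)&(h[...,1]>120))
    for v in(118,134,170,178,240,250,262):
        u=np.where(m[v,235:300])[0]+235
        if len(u)>5:print(v,u.min(),u.max(),((ray(c,(u.min(),v),50)+ray(c,(u.max(),v),50))/2)[:2].round(1))
    g=((h[...,1]<60)&(h[...,2]>60)&(h[...,2]<185))
    for v in (94,97,100,104,235,240,246,252):
        u=np.where(g[v,215:310])[0]+215;print("rest",v,u.min() if len(u) else 0,u.max() if len(u) else 0, [ray(c,(q,v),38)[:2].round(1) for q in (u.min(),u.max())] if len(u) else "")
cs=ctrl.calibration("scene");si=np.load("pics/s2.npy")
for k,xy,a0 in(("red",(624,133.7),70),("blue",(474,130),65)):
    print(k,[(a,[int(x) for z in (50,56,62,66) for x in [si[tuple(proj(cs,[xy[0]+26*np.cos(np.radians(a)),xy[1]+26*np.sin(np.radians(a)),z]).round().astype(int)[::-1])].max()]]) for a in range(a0-75,a0+76,12)])
E
```

```text
118 249 282 [ 637.8 -201.6]
134 249 281 [ 636.9 -213.3]
170 249 280 [ 635.2 -241.1]
178 249 279 [ 634.5 -247.5]
240 249 278 [ 631.6 -301.3]
250 249 277 [ 630.7 -310.6]
262 250 276 [ 630.2 -322.1]
rest 94 223 291 [array([ 606.6, -182.8]), array([ 658.4, -185.8])]
rest 97 223 290 [array([ 606.4, -185. ]), array([ 657.5, -187.9])]
rest 100 223 290 [array([ 606.2, -187.2]), array([ 657.5, -190.1])]
rest 104 224 290 [array([ 606.7, -190.2]), array([ 657.4, -193.1])]
rest 235 228 286 [array([ 600.8, -300.6]), array([ 651.6, -303.5])]
rest 240 228 286 [array([ 600.4, -305.5]), array([ 651.5, -308.3])]
rest 246 228 286 [array([ 599.9, -311.3]), array([ 651.3, -314.2])]
rest 252 229 286 [array([ 600.3, -317.3]), array([ 651.2, -320.1])]
red [(-5, [60, 95, 60, 60]), (7, [65, 63, 60, 60]), (19, [71, 64, 56, 75]), (31, [108, 107, 108, 99]), (43, [121, 120, 122, 124]), (55, [131, 130, 132, 132]), (67, [142, 139, 139, 139]), (79, [145, 144, 144, 145]), (91, [146, 148, 148, 147]), (103, [137, 146, 147, 149]), (115, [139, 143, 144, 144]), (127, [133, 136, 137, 139]), (139, [95, 104, 108, 100])]
blue [(-10, [86, 89, 103, 88]), (2, [90, 90, 93, 106]), (14, [95, 95, 95, 88]), (26, [99, 100, 98, 98]), (38, [113, 111, 109, 109]), (50, [122, 121, 123, 125]), (62, [131, 133, 135, 157]), (74, [140, 140, 141, 139]), (86, [145, 143, 145, 145]), (98, [146, 146, 148, 148]), (110, [144, 144, 150, 142]), (122, [130, 137, 103, 95]), (134, [103, 95, 101, 118])]
```

The scanner is seated in its rest, about 5 mm off centre across it. All three tins are in their pockets, and red's bars show on its outward side. I'm handing in.

```bash
python3 -c "
from cell import ctrl
print(ctrl.finish_job())"
```

```text
the job is handed in; nothing more can be done
None
```

I handed the job in at about 47 s with no verdict returned: red, blue and white (no green tin was there) were each scanned in order for about 2 s, stand upright in their own pockets with labels outwards, and the scanner is back in its rest.

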